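Set the hold-down screw on a potted transformer

TASK

Two identical hold-down clamps stand on the bench; only one has a potted transformer block in it. Turn that clamp's leaning thumbscrew clockwise until it bottoms firmly on the block, without forcing it, then back it off a quarter of a turn and let go. Leave the block in its place, the empty clamp's screw as it is set and the other things on the bench where they are.

Things in the scene. Friction and masses are not known exactly. Their poses are not given: they have to be found in the camera images.
- clamp: clamp holding the block, bolted down. Dark steel plate 140 (x) x 112 (y) x 12 mm; origin under its centre, z up. The block rests against a 24 mm high fence at the +x end. A leaning grey yoke (side bars at y = +-46 mm, crossbar 100 mm along y) carries the thumbscrew, whose axis lies in the plane y = 0 and leans 35 degrees from vertical, top towards -x: outward (-0.574, 0, 0.819).
- clamp_wing (a point): centre of the clamp's thumbscrew head, on the screw's axis: a flat steel bar 38 mm long (x), 10 mm thick (y), 26 mm high (z, outward along the screw, up and leaning to the clamp's -x side). Clockwise seen from the head (negative about z) drives it in; the head travels with the screw, 24 mm a turn. It stays where it is left. It starts 0.15 to 0.4 of a turn from bottoming: feel for it.
- clamp_bush (a point): outer end of the brass bush (24 mm across, 2 mm proud of the crossbar) through which the stem passes, on the screw's axis, z outward; the head's centre is 28 to 42 mm out from here. The free screw turns with about 0.03 N m; on the block the moment rises sharply: 0.1 to 0.2 N m is firm, above 0.3 N m is forcing it.
- block: the potted transformer lying in the clamp: loose aluminium-cased block 60 (x) x 50 (y) x 40 mm high, about 0.75 kg, with four short brass pins low on its -x side; origin at the centre of its underside, z up. The screw's round nose bears on its top near the middle.
- clamp_spindle: the clamp screw's steel stem, 8 mm thick, with a round nose of radius 5 mm that bears on the block; origin at the centre of the nose's ball, z outward along the screw's axis. The head's centre is 83 mm out along z. It slides with the head and does not turn.
- spare: the second, identical clamp, empty; same frame. Not to be used.
- spare_wing_end (a point): one end of the empty clamp's thumbscrew head (19 mm from its axis); that screw is not to be turned.
- jar: closed glass jar standing on the bench, 42 mm across, 60 mm high; origin under its centre. Bystander.
- toroid: copper-coloured toroidal winding lying flat, 90 mm across, 35 mm high; origin under its centre. Bystander.
- capacitor: black capacitor can standing on end, 35 mm across, 50 mm high; origin under its centre. Bystander.
- heatsink: finned aluminium heat sink 90 x 60 x 30 mm; origin under its centre. Bystander.
- driver: screwdriver with a black handle, lying on the bench. Bystander.
- spanner: steel spanner lying on the bench. Bystander.
- partstray: grey parts tray 120 x 160 x 30 mm; origin under its centre. Bystander.
Not all that is in view belongs to the job. Leave any green or purple look-alike of the clamp alone.

How it is judged:
By the outcome, as a careful person would: the job done as asked, in the order asked, and still so for the second after the job is handed in, with the robot touching nothing.
It also fails if it takes over 54 s, if anything falls off the work surface, if the arm or the gripper's body presses on something with over 40 N, if the wrist force passes 120 N, or if a joint passes its speed limit or range.

ROBOT

A 6-joint arm with a two-finger parallel gripper is mounted at the origin on the work surface. World frame = base frame: x ahead of the robot, y to its left, z up, the work surface at z = 0. Lengths are in m, angles in rad, forces in N, time in s.
With the tool pointing down it reaches from about 0.35 to 0.85 m from the base axis. Payload 8.1 kg.
Tool frame: the origin (TCP) lies at the very end of the fingers, on their centre line; the grasp point (between the pads) lies 19 mm behind it; z points along the fingers, y is the direction in which the jaws open and shut (so a half turn about z gives the same grasp; the last joint's range is limited). The gripper opens to 85 mm and grips with 20 to 120 N. Pads are 22 mm wide; open, the fingers measure 114 mm over their backs; the gripper's body (76 mm by 85 mm) begins 54 mm behind the grasp point. The pads swing forward as they close: fully open they stand 13 mm farther back than shut.
Start: joints at [-1.269, 0.13, 1.488, -0, 1.523, -0.085], TCP at [0.226, -0.556, 0.231] pointing down, gripper open.
Joint ranges: [-2.96, 2.96], [-0.89, 2.26], [0.02, 2.5], [-1.34, 4.48], [0, 2.73], [-2.66, 2.66]. Speed limits (rad/s): [2.39, 2.39, 2.79, 3.14, 3.14, 3.14].

INTERFACE

Orientations are given as a unit quaternion [w, x, y, z].
In Python, from station import bot gives the robot as it stands.
- The arm moves only by the tool apply_moves, never from a script. Its argument "rows" is a list of rows, each an object with "linear": the shift along the tool's x, y, z in m, a list of three; "twist": the turn about the tool's z in rad; "gripper": the opening in per cent of the stroke, from 0 (shut) to 100 (fully open). In form: [{"linear": [dx, dy, dz], "twist": twist, "gripper": gripper}, ...]. A call has exactly 10 rows; each row is the pose to reach, as a shift and turn from the pose commanded when the call began, along the tool's axes at that moment; what a row does not reach only later rows make up. A row lasts 1/8 s, in which the tool goes at most 62.5 mm and 10.7 degrees, less where a joint would pass 70% of its speed; a pose out of reach is approached as far as the arm can. A call with a gripper value outside its range is refused whole. The fingers move at their own pace and stop on an object; "squeeze" is the grip in N (left out, the last holds). Time passes only in rows, so rows that repeat a pose let the fingers close, or fill a call up. It gives the time, the measured TCP pose, the force and the opening at its end, in the units of the state.
- bot.get_obs(): the state, without advancing time (a new reading comes with each control period).
- bot.capture(name): name is "scene" or "top"; returns the picture (384x512x3 uint8, red, green, blue); there is no depth.
- bot.get_calibration(name): a dict with "mtx" (3x3 intrinsics, pixels), "origin" and "rotation" of the camera in the world. Camera axes: x right, y down, z forward; pixel columns grow to the right and rows downward; lengths in m; the calibration is good to about 2 mm. A picture is of the moment at which its call begins. get_calibration takes no time and is no camera call.
- bot.finish_job(): hands the job in, once; it reports no verdict.
The state is a dict: "time_s": time; "joint_pos": joint angles; "qd": joint speeds; "effort": joint torques, N m; "tcp_pos": TCP position; "eef_rot": TCP orientation; "ft_force": force on the tool from outside, world axes, zero at the start; "moment": the same for the moment, N m; "opening": opening from 0.0 (shut) to 1.0 (fully open).
Only numpy, scipy, OpenCV 4.12 (cv2) and the standard library are available. Lean on these libraries where they do the work, as an engineer would, in place of code of your own. Each camera call takes 0.05 s, during which the arm holds its last target.

## Working session

There is one attempt and no reset: what is moved stays moved. The work goes in short steps, Python scripts to look and compute and a tool call to move; the robot and the scene stay as the last step left them, time stands still between calls to the robot, and variables do not carry over. Pictures are saved under pics/ and viewed, and the job is handed in when it is done.

Besides the shell and the picture viewer there is one more tool, called after "Call:" as a command line: name --argument value ..., lists and objects as JSON in quotes. apply_moves: Moves the arm, as the interface text tells. Its arguments: {"type":"object","properties":{"rows":{"type":"array","items":{"type":"object","properties":{"linear":{"type":"array","items":{"type":"number"}},"twist":{"type":"number"},"gripper":{"type":"number"}}}},"squeeze":{"type":"number"}},"required":["rows"]}

```bash
ls; mkdir -p pics; python3 - <<'E'
from station import bot
import cv2
for n in ("scene","top"):
    im=bot.capture(n); cv2.imwrite(f"pics/{n}0.png",cv2.resize(im[:,:,::-1],None,fx=1.5,fy=1.5,interpolation=cv2.INTER_CUBIC))
    cv2.imwrite(f"pics/{n}0_raw.png",im[:,:,::-1])
    c=bot.get_calibration(n); print(n,c)
print(bot.get_obs())
E
```

```text
pics
scene {'mtx': array([[470.59326145,   0.        , 252.85429407],
       [  0.        , 470.59326145, 193.95644839],
       [  0.        ,   0.        ,   1.        ]]), 'origin': array([ 1.74422794, -0.0410746 ,  0.86695886]), 'rotation': array([-0.35262151,  0.63550522,  0.59862904, -0.33680033])}
top {'mtx': array([[461.48841265,   0.        , 258.15060395],
       [  0.        , 461.48841265, 200.54926845],
       [  0.        ,   0.        ,   1.        ]]), 'origin': array([0.38831816, 0.0212269 , 1.77151574]), 'rotation': array([-0.03684587,  0.70967664, -0.70298645,  0.02848678])}
{'time_s': 0.1, 'joint_pos': array([-1.26937949e+00,  1.31092121e-01,  1.48917353e+00,  2.84835051e-05,
        1.52299927e+00, -8.54126488e-02]), 'qd': array([ 0.00100948, -0.00220832, -0.00323388,  0.00115866, -0.00062755,
       -0.00158783]), 'effort': array([ 1.25637929e-03, -5.70951104e+01, -5.01942980e+01, -2.03616728e-04,
        8.02969647e-03, -1.50684048e-05]), 'tcp_pos': array([ 0.22622849, -0.55518268,  0.23034373]), 'eef_rot': array([-8.32792077e-04,  9.81353396e-01,  1.92210334e-01, -7.59863602e-05]), 'ft_force': array([-0.644082  ,  0.58612031,  0.50305915]), 'moment': array([-0.03787871, -0.014242  ,  0.00321132]), 'opening': 0.9997424894262814}
```

View pics/scene0.png

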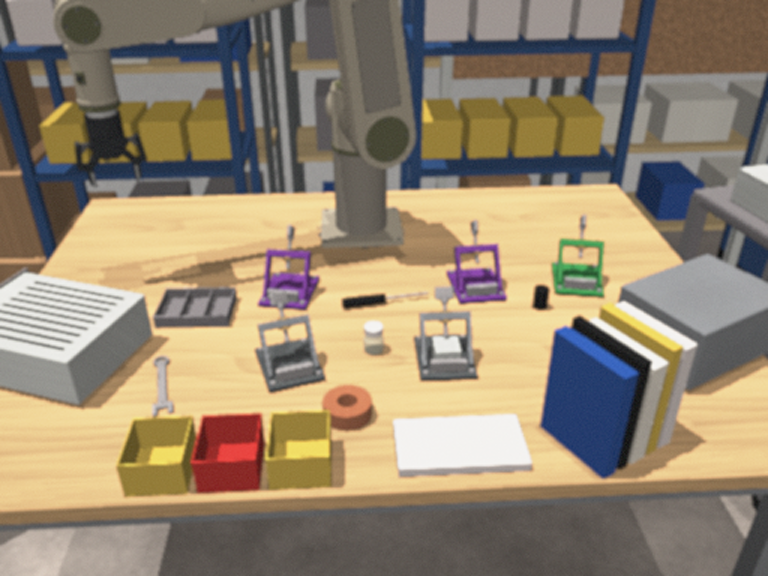

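View pics/top0.png

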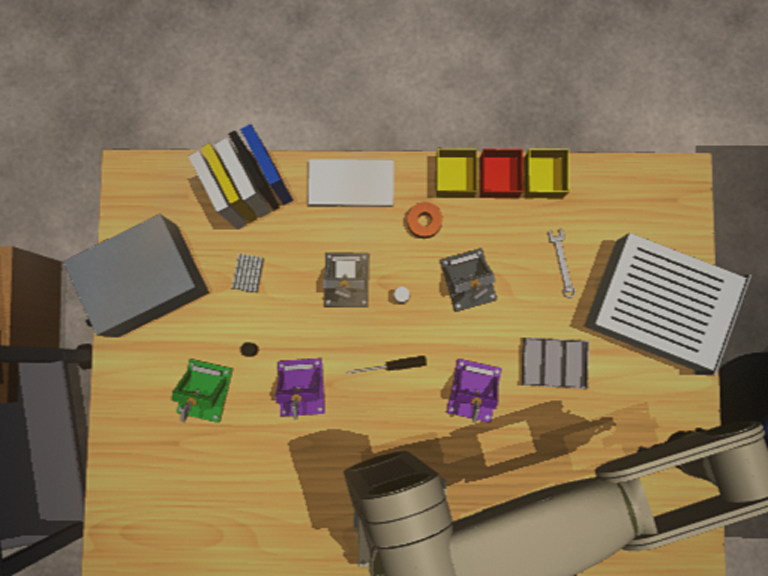

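The two grey clamps are at top view (346,279) and (468,279) in the 1.5x picture. The one at (346,279) shows a light block, and the scene view at (446,345) agrees. The other, at scene (290,350), looks empty. The green and purple ones are look-alikes. I'll enlarge both to confirm.

```bash
python3 - <<'E'
import cv2, numpy as np
t=cv2.imread("pics/top0_raw.png"); s=cv2.imread("pics/scene0_raw.png")
a=cv2.resize(t[160:212,205:257],(520,520),interpolation=cv2.INTER_CUBIC)
b=cv2.resize(s[185:255,265:330],(520,560),interpolation=cv2.INTER_CUBIC)
c=np.zeros((560,800,3),np.uint8)
a=cv2.resize(a,(400,400)); c[:400,:400]=a
b=cv2.resize(b,(400,431)); c[:431,400:]=b
cv2.imwrite("pics/crop1.png",c)
a=cv2.resize(t[160:212,285:337],(400,400),interpolation=cv2.INTER_CUBIC)
b=cv2.resize(s[185:255,165:230],(400,431),interpolation=cv2.INTER_CUBIC)
c=np.zeros((440,800,3),np.uint8);c[:400,:400]=a;c[:431,400:]=b
cv2.imwrite("pics/crop2.png",c)
E
```

```text
(no output)
```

View pics/crop1.png

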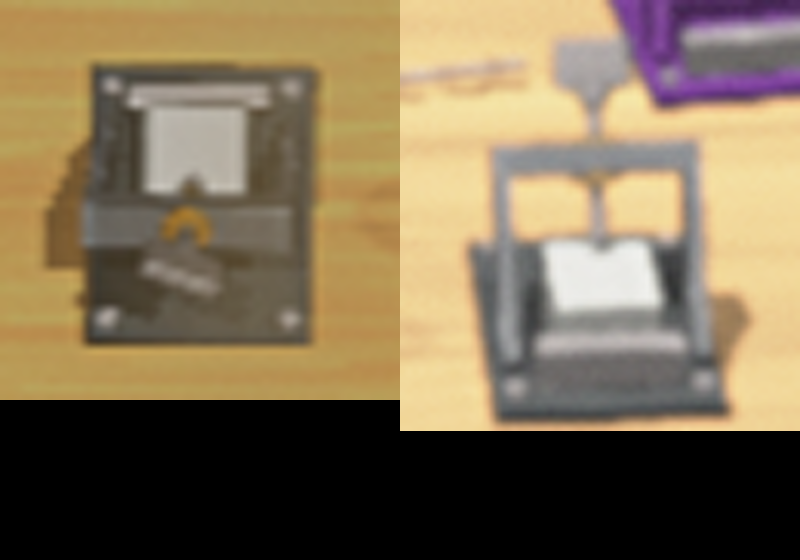

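View pics/crop2.png

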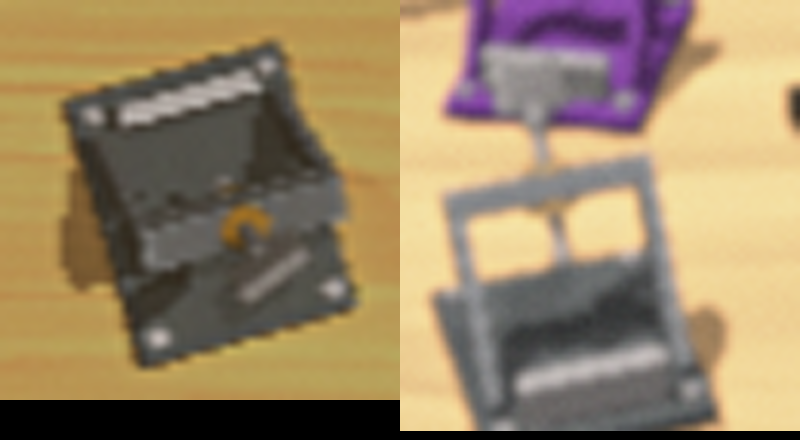

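The clamp at top (346,279) / scene (446,345) has the white block on its bed. The other grey one (468,279) has an empty bed, so it is the spare. Both screws lean towards the robot. Next I'll measure the plate bolts, bush and wing at sub-pixel level.

```bash
cat > h.py <<'E'
import numpy as np, cv2
from scipy.spatial.transform import Rotation as R
from station import bot
def cam(n):
    c=bot.get_calibration(n); q=c['rotation']; return c['mtx'],np.array(c['origin']),R.from_quat([q[1],q[2],q[3],q[0]]).as_matrix()
def ray(n,uv):
    K,o,r=cam(n); d=r@np.linalg.solve(K,[uv[0],uv[1],1]); return o,d/np.linalg.norm(d)
def onz(n,uv,z):
    o,d=ray(n,uv); return o+d*(z-o[2])/d[2]
def proj(n,p):
    K,o,r=cam(n); c=r.T@(np.asarray(p)-o); u=K@c; return u[:2]/u[2]
def tri(u1,u2):
    (o1,d1),(o2,d2)=ray('top',u1),ray('scene',u2)
    A=np.array([d1,-d2]).T; s=np.linalg.lstsq(A,o2-o1,rcond=None)[0]
    a,b=o1+s[0]*d1,o2+s[1]*d2; return (a+b)/2,np.linalg.norm(a-b)
E
python3 - <<'E'
from h import *
t=cv2.imread("pics/top0_raw.png"); s=cv2.imread("pics/scene0_raw.png")
# enlarged with raw px grid
def big(im,r0,r1,c0,c1,f,name):
    a=cv2.resize(im[r0:r1,c0:c1],None,fx=f,fy=f,interpolation=cv2.INTER_NEAREST)
    for c in range(c0,c1,5): cv2.putText(a,str(c),((c-c0)*f,10),0,.35,(0,0,255),1); cv2.line(a,((c-c0)*f,12),((c-c0)*f,18),(0,0,255),1)
    for r in range(r0,r1,5): cv2.putText(a,str(r),(0,(r-r0)*f+5),0,.35,(0,0,255),1)
    cv2.imwrite(name,a)
big(t,165,209,210,252,13,"pics/bt.png")
big(s,188,254,270,325,9,"pics/bs.png")
print(R.from_quat([0,0,0,1]).as_matrix()[0,0])
for n in('top','scene'): print(n,cam(n)[2])
E
```

```text
1.0
top [[ 0.00999711 -0.99568689  0.09223709]
 [-0.99988537 -0.00890487  0.01224566]
 [-0.01137148 -0.09234894 -0.99566177]]
scene [[ 0.05641762  0.52333767 -0.85025569]
 [ 0.99838984 -0.0346027   0.0449487 ]
 [-0.00589779 -0.85142254 -0.52444721]]
```

View pics/bt.png

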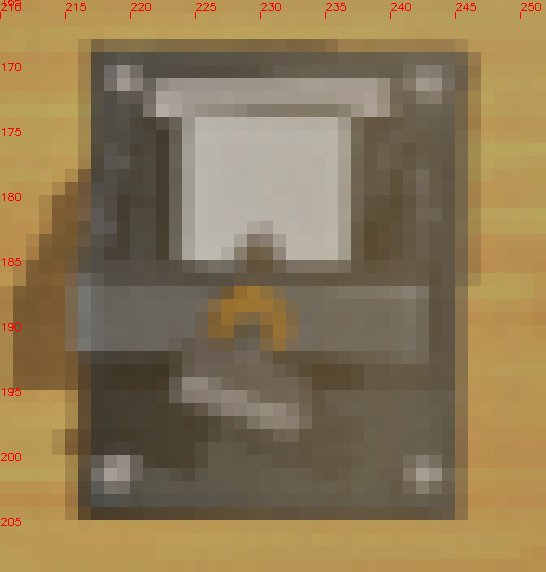

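View pics/bs.png

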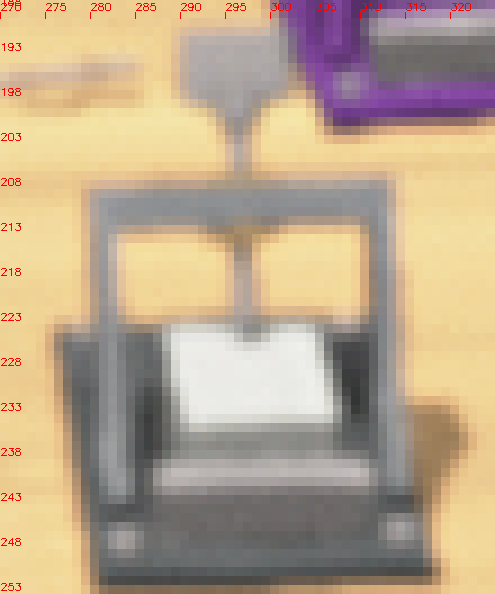

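Top view: bolts at about (219,170.5), (242.5,170.5), (219,201), (242.5,201); brass bush about (229,188); bright top face of the wing from (223,194.5) to (233,198). Scene view: head spans columns 289–302, rows 191–201. Next come sub-pixel centroids.

```bash
python3 - <<'E'
from h import *
t=cv2.imread("pics/top0_raw.png").astype(float); s=cv2.imread("pics/scene0_raw.png").astype(float)
g=cv2.cvtColor(t.astype(np.uint8),6).astype(float); gs=cv2.cvtColor(s.astype(np.uint8),6).astype(float)
def cen(g,c,r,h=3,thr=None):
    w=g[r-h:r+h+1,c-h:c+h+1]; b=np.median(w) if thr is None else thr
    w=np.clip(w-b-8,0,None); y,x=np.mgrid[r-h:r+h+1,c-h:c+h+1]; return np.array([(w*x).sum(),(w*y).sum()])/w.sum()
B=[cen(g,c,r,2) for c,r in((219,171),(242,171),(219,201),(242,201))]
P=[onz('top',b,0.014) for b in B]
for b,p in zip(B,P): print(b.round(2),p.round(4))
c=np.mean(P,0); ex=(P[0]+P[1]-P[2]-P[3])/2; ey=(P[0]+P[2]-P[1]-P[3])/2
print('centre',c,'ex',ex,np.hypot(*ex[:2]),np.degrees(np.arctan2(ex[1],ex[0])),'ey',ey,np.hypot(*ey[:2]),np.degrees(np.arctan2(-ey[0],ey[1])))
# block top
m=(g>140).astype(np.uint8); m[:173]=0; m[187:]=0; m[:,:221]=0;m[:,240:]=0
y,x=np.nonzero(m); print('block px',x.min(),x.max(),y.min(),y.max(), onz('top',(x.mean(),(y.min()+y.max())/2),.052))
# wing
np.set_printoptions(linewidth=200)
print(g[191:201,220:238].astype(int))
w=g[191:201,220:238]; w=np.clip(w-105,0,None); yy,xx=np.mgrid[191:201,220:238]
mu=np.array([(w*xx).sum(),(w*yy).sum()])/w.sum(); d=np.c_[(xx-mu[0]).ravel(),(yy-mu[1]).ravel()]; C=(d*w.ravel()[:,None]).T@d/w.sum()
ev,V=np.linalg.eigh(C); print('wing',mu,ev**.5,V[:,1])
h=s.astype(np.uint8); print(gs[188:206,284:308].astype(int)); print((s[188:206,284:308,2]-s[188:206,284:308,0]).astype(int))
E
```

```text
[219.5  170.94] [0.6643 0.1929 0.014 ]
[242.37 170.95] [0.665  0.1047 0.014 ]
[218.46 200.81] [0.5488 0.1948 0.014 ]
[242.17 200.96] [0.549 0.104 0.014]
centre [0.6067794  0.14908314 0.014     ] ex [ 0.11576186 -0.00058456  0.        ] 0.11576333645435101 -0.28932421942130676 ey [-0.00044809  0.08948151  0.        ] 0.08948263221518865 0.28691470057863017
block px 222 239 173 184 [0.6299567  0.14907435 0.052     ]
[[100 101 101  96  89  94  92  91  93  98 105 114 108 107 105 108 108 109]
 [ 66  65  64  72  88  95  95  95 102 105  96  83  82  82  84  87  91  95]
 [ 56  56  55  70  92  99  97  97  98 102 101  95  87  78  73  74  75  81]
 [ 57  57  60  89 134 134 117 104  98 100 101 101 101  92  75  75  76  81]
 [ 62  63  67  94 122 125 129 135 133 114 104 102 104  97  86  94  95  96]
 [ 63  64  64  67  74  87 109 125 128 134 142 135 119 101  87  92  96  98]
 [ 64  65  65  66  64  67  74  86  93 115 129 131 127 109  89  89  89  92]
 [ 61  63  65  66  66  67  76  84  81  82  87 100 103  87  88  87  89  92]
 [ 63  63  63  66  67  76  88  89  87  80  84  86  87  85  89  90  92  96]
 [ 98  
[... 3017 characters left out ...]
5 -18]
 [ 91  89  84  81  83  80  71  56  43  31  16   8   7   6  20  49  73  77  84  88  80  26 -19 -27]
 [ 83  80  79  77  75  79  80  80  80  65  33  10   4  12  40  79  83  81  80  81  87  56   1 -27]
 [ 78  77  75  75  74  76  77  79  81  83  58  21   8  24  66  86  79  78  76  79  86  82  32  -5]
 [ 78  77  79  78  79  79  79  80  81  86  80  40  18  44  82  89  81  81  80  80  87  92  71  48]
 [ 84  81  82  81  82  80  82  81  82  90  87  52  22  52  86  89  85  85  83  85  85  92  94  92]
 [ 84  85  83  84  82  83  82  84  85  87  84  58  24  53  86  86  86  86  86  87  86  89  90  91]
 [ 88  88  89  88  89  88  89  88  89  90  85  60  26  50  83  93  92  89  88  90  90  89  90  92]]
```

```bash
python3 - <<'E'
from h import *
a=np.array([-.5736,0,.8192])
for u in ((228.0,195.9),(228.2,195.6)):
    p,e=tri(u,(296,191.0)); print('top face centre',p.round(4),'err',round(e,4),'head',(p-13e-3*a).round(4))
# bush: brass pixels in top
t=cv2.imread("pics/top0_raw.png").astype(int); 
m=((t[:,:,2]-t[:,:,0])>60); m[:186]=0;m[194:]=0;m[:,:224]=0;m[:,:][:,235:]=False
y,x=np.nonzero(m); print('brass',x.min(),x.max(),y.min(),y.max(),x.mean(),y.mean()); print((t[184:195,223:236,2]-t[184:195,223:236,0]))
# calibration check: scene bolts
for p in [(0.6067+.0579,.149+.0447,.014),(0.6067+.0579,.149-.0447,.014)]: print('scene bolt pred',proj('scene',p))
# block top face corner predictions in scene
yy=.149
for p in [(.63,yy-.025,.052),(.63+.03,yy-.025,.052),(.63+.03,yy+.025,.052),(.60,yy+.025,.052)]: print(proj('scene',p).round(1),proj('top',p).round(1))
# axis prediction
for xn in (.62,.625,.63):
  n=np.array([xn,yy,.057]); print(xn,'head at bottom',(n+.083*a).round(4), 'topface px',proj('top',n+.096*a).round(1),proj('scene',n+.096*a).round(1))
E
```

```text
top face centre [0.5553 0.1496 0.1387] err 0.0017 head [0.5628 0.1496 0.1281]
top face centre [0.5564 0.1492 0.1394] err 0.0023 head [0.5638 0.1492 0.1287]
brass 226 232 187 191 228.85 188.75
[[ 18  14  13  14  15  25  44  37  22  16  17  19  19]
 [ 17  18  18  17  17  25  38  38  32  22  25  25  26]
 [ 19  21  21  19  21  30  38  29  27  27  29  31  31]
 [ 15  14  14  23  59  98 103  77  48  23  22  24  25]
 [ 14  13  23  61 106 109 108 104  84  42  23  22  25]
 [ 14  13  27  77 103  71  56  83  99  56  21  23  26]
 [ 14  14  30  78  84  37  30  70  99  61  22  24  24]
 [ 17  20  24  36  42  24  24  55  82  39  22  25  25]
 [ 24  23  24  24  24  23  25  32  42  31  31  33  33]
 [ 25  23  23  24  26  27  27  27  29  32  35  38  38]
 [ 22  19  19  23  26  27  27  28  29  30  32  37  38]]
scene bolt pred [313.91420603 246.32085676]
scene bolt pred [283.47453694 247.53543726]
[289.2 229.7] [236.7 178.5]
[290.5 235.8] [236.8 170.6]
[307.7 235.2] [223.5 170.5]
[304.6 223.2] [223.3 186.4]
0.62 head at bottom [0.5724 0.149  0.125 ] topface px [228.1 193.3] [295.9 193.6]
0.625 head at bottom [0.5774 0.149  0.125 ] topface px [228.1 191.9] [296.1 194.5]
0.63 head at bottom [0.5824 0.149  0.125 ] topface px [228.1 190.5] [296.3 195.4]
```

```bash
python3 - <<'E'
from h import *
t=cv2.imread("pics/top0_raw.png"); s=cv2.imread("pics/scene0_raw.png")
g=cv2.cvtColor(t,6).astype(int); gs=cv2.cvtColor(s,6).astype(int)
print('top col 227,234 rows166-188',g[166:188,227],g[166:188,234]); print('top row 178',g[178,218:242])
print('scene col 293,302 rows 220-252',gs[220:252,293],gs[220:252,302])
print(tri((230,173.3),(298,235.3)))
for r in (173,173.5,174): print(r,onz('top',(230,r),.052), onz('top',(230,r-2.8),.036))
for r in (234.5,235,235.5,239.5,240.5): print(r,onz('scene',(298,r),.052),onz('scene',(298,r),.036))
E
```

```text
top col 227,234 rows166-188 [159 162 108  84  77 149 156 138 178 180 178 178 179 178 179 180 181 182
 171 109  81  91] [157 161 106  91  97 159 155 121 174 179 179 176 177 177 178 178 177 179
 181 115  88 107]
top row 178 [ 78  72  69  74  61  94 156 182 181 179 176 177 178 177 176 177 177 179
 158 100  90  92  83  94]
scene col 293,302 rows 220-252 [216 212 190 172 205 230 235 235 235 234 234 234 235 234 222 186 152 138
 149 170 181 171 133 111 106 108 107 104 105 107 107  92] [217 212 190 169 211 233 237 236 234 234 233 233 234 229 207 157 140 137
 148 172 182 158 120 110 106 107 103  98  95 104 102  83]
(array([0.65051043, 0.14865952, 0.04577544]), np.float64(0.0024342858627289035))
173 [0.65084745 0.14942716 0.052     ] [0.66404266 0.15078819 0.036     ]
173.5 [0.64894635 0.14939743 0.052     ] [0.6621217  0.15075815 0.036     ]
174 [0.64704563 0.14936771 0.052     ] [0.66020112 0.15072812 0.036     ]
234.5 [0.65498269 0.14653259 0.052     ] [0.63359766 0.15021586 0.036     ]
235 [0.65738313 0.14619939 0.052     ] [0.63604522 0.14987612 0.036     ]
235.5 [0.65977632 0.14586719 0.052     ] [0.6384854 0.1495374 0.036    ]
239.5 [0.67866528 0.14324526 0.052     ] [0.6577452  0.14686399 0.036     ]
240.5 [0.68331739 0.14259951 0.052     ] [0.66248865 0.14620556 0.036     ]
```

```bash
python3 - <<'E'
from h import *
t=cv2.imread("pics/top0_raw.png"); s=cv2.imread("pics/scene0_raw.png")
gs=cv2.cvtColor(s,6).astype(float)
def cen(g,c,r,h=2):
    w=g[r-h:r+h+1,c-h:c+h+1]; w=np.clip(w-np.median(w)-8,0,None); y,x=np.mgrid[r-h:r+h+1,c-h:c+h+1]; return np.array([(w*x).sum(),(w*y).sum()])/w.sum()
print(gs[242:252,280:288].astype(int))
b=[cen(gs,314,246),cen(gs,283,247)]; print(b)
print('bolt',tri((219.5,170.94),b[0]),tri((242.37,170.95),b[1]))
print('block rear',tri((227,184.6),(302,223.7)),tri((234,184.7),(293,223.7)))
print('block front',tri((227,173.3),(302,234.8)),tri((234,173.4),(293,235.2)))
print('fence outer',tri((227,170.5),(302,241.6)),tri((234,170.4),(293,242)))
print('plate front edge z12', onz('top',(230,168.0),.012))
# plate bottom in scene
print(gs[244:258,298].astype(int)); print(cv2.cvtColor(t,6)[164:172,230],cv2.cvtColor(t,6)[198:210,230])
for z in(.012,0): print([onz('scene',(298,r),z)[0].round(4) for r in(248,249,250,251,252,253)])
E
```

```text
[[ 98 116 141 148 123  85 101 129]
 [100 108 119 122 101  86  89 105]
 [102  93  91  86  80  83  92 104]
 [104  94  88  87  92  94  94 100]
 [115 105 120 132 128 113 104 107]
 [117 121 145 161 156 131 110 108]
 [121 117 145 161 151 127 110 109]
 [121 110 121 131 130 113 106 107]
 [124 105 105 109 107 105 101 107]
 [126  99  92  88  89  88  89  88]]
[array([313.97413793, 246.39655172]), array([283.14379085, 247.47712418])]
bolt (array([0.66446305, 0.19340641, 0.01359362]), np.float64(0.001023348012736927)) (array([0.66486941, 0.10400254, 0.01447176]), np.float64(0.0014205565676122284))
block rear (array([0.60666271, 0.16240341, 0.05523533]), np.float64(0.005308311656941695)) (array([0.60631195, 0.13576002, 0.05624515]), np.float64(0.004697130535995601))
block front (array([0.65027308, 0.16013506, 0.04684683]), np.float64(0.0020014090546477134)) (array([0.65017225, 0.13375837, 0.04657685]), np.float64(0.0018660753638689517))
fence outer (array([0.66315656, 0.16025809, 0.03197207]), np.float64(0.004524912625427233)) (array([0.6637645 , 0.13371931, 0.03225638]), np.float64(0.004176373281340439))
plate front edge z12 [0.67642939 0.15271393 0.012     ]
[105 105 105  96 101 108 106  87  75 113 178 212 218 216]
[153 154 159 160 105  87  86 149] [ 87  84  89  93  93  89  85 154 156 154 152 150]
[np.float64(0.6669), np.float64(0.6716), np.float64(0.6762), np.float64(0.6808), np.float64(0.6854), np.float64(0.6899)]
[np.float64(0.6518), np.float64(0.6565), np.float64(0.6612), np.float64(0.6659), np.float64(0.6705), np.float64(0.6751)]
```

```bash
cat >> h.py <<'E'
A=np.array([-.5736,0,.8192]); XP=np.array([.8192,0,.5736]); Y=np.array([0,1.,0])
C0=np.array([.563,.149,.129]); B0=21.
def head(b): return C0-A*(.024*(b-B0)/360)
def lm(b):
    r=np.radians(b); return np.cos(r)*Y+np.sin(r)*XP, -np.sin(r)*Y+np.cos(r)*XP
def vert(b,end,cw=True,rho=.019):
    """pushed vertex. end=+1 L,-1 R ; cw True drives in"""
    l,m=lm(b); s=end*(1 if cw else -1)   # direction of motion of that end = s*m
    return head(b)+end*rho*l-.005*s*m+.013*A, s*m, end*l
def prod(b,end,cw=True,gap=0.,lead=20.,depth=.010):
    V,mv,out=vert(b,end,cw)
    # horizontal normal to bar edge, on motion side
    oh=out[:2]/np.linalg.norm(out[:2]); n=np.array([-oh[1],oh[0]]); 
    if n@mv[:2]<0: n=-n
    # rotate normal so that the outer end leads: face tangent outward leans to +n
    f=np.cos(np.radians(lead))*n-np.sin(np.radians(lead))*oh
    c=V[:2]-(.011+gap)*f
    return np.array([c[0],c[1],V[2]-depth]), np.degrees(np.arctan2(f[1],f[0]))
def pose():
    o=bot.get_obs(); q=o['eef_rot']; M=R.from_quat([q[1],q[2],q[3],q[0]]).as_matrix()
    return np.array(o['tcp_pos']),np.degrees(np.arctan2(M[1,0],M[0,0])),M,o
def rel(p0,yaw0,p,yaw):
    """row numbers (tool pointing straight down)"""
    c,s=np.cos(np.radians(yaw0)),np.sin(np.radians(yaw0)); d=np.asarray(p)-p0
    tx=np.array([c,s,0]); ty=np.array([s,-c,0]); tw=-(yaw-yaw0); tw=(tw+180)%360-180
    return np.round([d@tx,d@ty,-d[2]],4), round(np.radians(tw),3)
E
python3 - <<'E'
from h import *
p,y,M,o=pose(); print(p,y); print(M.round(3))
for b in(21,40,60,90): print(b,vert(b,1)[0].round(4),[np.round(v,4) for v in prod(b,1)])
P,f=prod(21,1,gap=.006); yaw=f+180
print('target',P,yaw, rel(p,y,P+[0,0,.1],yaw))
E
```

```text
[ 0.22622849 -0.55518268  0.23034373] 22.16360960245355
[[ 0.926  0.377 -0.   ]
 [ 0.377 -0.926  0.002]
 [ 0.    -0.002 -1.   ]]
21 [0.5573 0.1685 0.1409] [array([0.5486, 0.1752, 0.1309]), np.float64(-37.4564)]
40 [0.5631 0.1668 0.1434] [array([0.5567, 0.1757, 0.1334]), np.float64(-54.5043)]
60 [0.5685 0.1628 0.1455] [array([0.5656, 0.1734, 0.1355]), np.float64(-74.8248)]
90 [0.5737 0.154  0.1468] [array([0.5775, 0.1643, 0.1368]), np.float64(-110.0)]
target [0.54380229 0.17886853 0.13087773] 142.5436499721943 (array([ 5.71e-01, -5.60e-01, -5.00e-04]), np.float64(-2.101))
```

Call:
apply_moves --rows '[{"linear": [0.04, -0.04, 0], "twist": -0.15, "gripper": 0}, {"linear": [0.08, -0.08, 0], "twist": -0.3, "gripper": 0}, {"linear": [0.12, -0.12, 0], "twist": -0.45, "gripper": 0}, {"linear": [0.16, -0.16, 0], "twist": -0.6, "gripper": 0}, {"linear": [0.2, -0.2, 0], "twist": -0.75, "gripper": 0}, {"linear": [0.24, -0.24, 0], "twist": -0.9, "gripper": 0}, {"linear": [0.28, -0.28, 0], "twist": -1.05, "gripper": 0}, {"linear": [0.32, -0.32, 0], "twist": -1.2, "gripper": 0}, {"linear": [0.36, -0.36, 0], "twist": -1.35, "gripper": 0}, {"linear": [0.4, -0.4, 0], "twist": -1.5, "gripper": 0}]' --squeeze 20

```text
time_s: 1.35
tcp_pos: [0.4462, -0.0325, 0.2311]
eef_rot: [0.0, 0.585, 0.811, -0.0]
ft_force: [0.4, -0.7, 1.0]
opening: 0.002
```

```bash
python3 - <<'E'
from h import *
p,y,M,o=pose(); print(p,y,o['time_s'],o['opening'],o['ft_force'],o['moment'],o['joint_pos'])
# commanded estimate
P,f=prod(21,1,gap=.006); print(rel(p,y,P+[0,0,.03],f+180), rel(p,y,P,f+180))
E
```

```text
[ 0.44615877 -0.03245893  0.23113687] 108.3906583521175 1.35 0.0017268847001173345 [ 0.41167428 -0.73340743  0.98274138] [ 0.027869    0.04085235 -0.03003285] [-1.87248059e-01 -2.95091058e-01  1.89069656e+00 -1.00159890e-04
  1.54586362e+00 -5.08223112e-01]
(array([0.1697, 0.1593, 0.0703]), np.float64(-0.596)) (array([0.1697, 0.1593, 0.1003]), np.float64(-0.596))
```

Call:
apply_moves --rows '[{"linear": [0.034, 0.032, 0.01], "twist": -0.12, "gripper": 0}, {"linear": [0.068, 0.064, 0.02], "twist": -0.24, "gripper": 0}, {"linear": [0.102, 0.096, 0.03], "twist": -0.36, "gripper": 0}, {"linear": [0.136, 0.128, 0.04], "twist": -0.48, "gripper": 0}, {"linear": [0.17, 0.159, 0.055], "twist": -0.596, "gripper": 0}, {"linear": [0.17, 0.159, 0.07], "twist": -0.596, "gripper": 0}, {"linear": [0.17, 0.159, 0.085], "twist": -0.596, "gripper": 0}, {"linear": [0.17, 0.159, 0.1], "twist": -0.596, "gripper": 0}, {"linear": [0.17, 0.159, 0.1], "twist": -0.596, "gripper": 0}, {"linear": [0.17, 0.159, 0.1], "twist": -0.596, "gripper": 0}]'

```text
time_s: 2.6
tcp_pos: [0.5445, 0.1761, 0.1319]
eef_rot: [0.0, 0.324, 0.946, 0.0]
ft_force: [-0.6, -0.6, 0.6]
opening: 0.004
```

```bash
python3 - <<'E'
from h import *
p,y,M,o=pose(); print(p,y,o['time_s'],o['ft_force'],o['moment'])
P,f=prod(21,1,gap=.006); print(P,f+180)
a=bot.capture('top')[155:209,200:262,::-1]; b=bot.capture('scene')[165:240,255:335,::-1]
c=np.zeros((560,800,3),np.uint8); a=cv2.resize(a,(400,348),interpolation=2); b=cv2.resize(b,(400,375),interpolation=2); c[:348,:400]=a; c[:375,400:]=b
cv2.imwrite('pics/c2.png',c)
E
```

```text
[0.54450407 0.17614467 0.13192047] 142.19488393426857 2.6 [-0.58228857 -0.60405489  0.5608982 ] [-0.0008552  -0.06984567 -0.00705307]
[0.54380229 0.17886853 0.13087773] 142.5436499721943
```

View pics/c2.png

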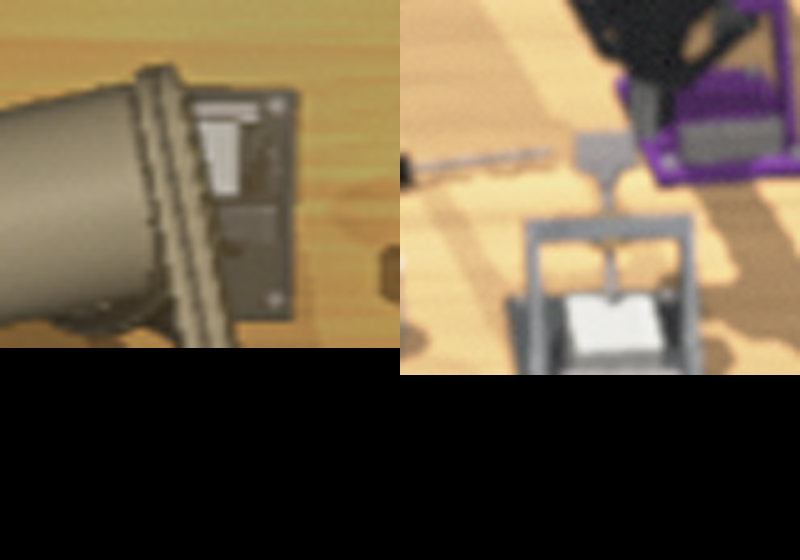

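Scene crop: the closed fingertips (crop ~(648,105)) sit behind the head's right (+y) end at mid-head height, with the head untouched. I'll creep in to make contact.

Call:
apply_moves --rows '[{"linear": [-0.0015, 0, 0.001], "twist": 0, "gripper": 0}, {"linear": [-0.002, 0, 0.001], "twist": 0, "gripper": 0}, {"linear": [-0.0025, 0, 0.001], "twist": 0, "gripper": 0}, {"linear": [-0.003, 0, 0.001], "twist": 0, "gripper": 0}, {"linear": [-0.0035, 0, 0.001], "twist": 0, "gripper": 0}, {"linear": [-0.004, 0, 0.001], "twist": 0, "gripper": 0}, {"linear": [-0.0045, 0, 0.001], "twist": 0, "gripper": 0}, {"linear": [-0.005, 0, 0.001], "twist": 0, "gripper": 0}, {"linear": [-0.0055, 0, 0.001], "twist": 0, "gripper": 0}, {"linear": [-0.006, 0, 0.001], "twist": 0, "gripper": 0}]'

```text
time_s: 3.95
tcp_pos: [0.549, 0.1733, 0.1304]
eef_rot: [-0.0, 0.323, 0.946, 0.0]
ft_force: [-2.3, 3.5, 1.3]
opening: 0.0
```

```bash
python3 - <<'E'
from h import *
p,y,M,o=pose(); print(p,y,o['time_s'],o['ft_force'],o['moment'])
print('expected', np.array([.5445,.1761,.1319])+.006*np.array([.790,-.613,0])+[0,0,-.001])
P,f=prod(21,1,gap=.0); print(P,f+180, rel(p,y,P,f+180))
E
```

```text
[0.54896931 0.1732526  0.13043724] 142.26055837919873 3.95 [-2.29438339  3.53267253  1.32594191] [0.43934015 0.19621293 0.03037261]
expected [0.54924  0.172422 0.1309  ]
[0.54856519 0.17521959 0.13087773] 142.5436499721943 (array([ 0.0015,  0.0013, -0.0004]), np.float64(-0.005))
```

```bash
cat >> h.py <<'E'
def torque(F_tool,b,end,cw=True,bias=np.zeros(3)):
    V,_,_=vert(b,end,cw); F=-(np.asarray(F_tool)-bias); return A@np.cross(V-head(b),F)  # + = ccw about axis
def plan(pc,yc,bs,end,cw=True,flip=180,**k):
    for b in bs:
        P,f=prod(b,end,cw,**k); l,t=rel(pc,yc,P,f+flip); print(b,'lin',l.tolist(),'tw',t,'| world',P.round(4),round(f+flip,1))
E
python3 - <<'E'
from h import *
print(torque([-1.7,4.1,.8],23,1))
plan(np.array([.5492,.1724,.1309]),142.2,[26,28,32,36,40,44,48,52,56,60,64],1)
E
```

```text
-0.0297241540725973
26 lin [0.0008, 0.0034, -0.0007] tw 0.069 | world [0.5507 0.1756 0.1316] 138.2
28 lin [0.0002, 0.004, -0.001] tw 0.1 | world [0.5515 0.1757 0.1319] 136.5
32 lin [-0.0011, 0.0052, -0.0015] tw 0.162 | world [0.5533 0.1758 0.1324] 132.9
36 lin [-0.0025, 0.0063, -0.002] tw 0.226 | world [0.555  0.1758 0.1329] 129.2
40 lin [-0.0039, 0.0073, -0.0025] tw 0.292 | world [0.5567 0.1757 0.1334] 125.5
44 lin [-0.0055, 0.0082, -0.003] tw 0.359 | world [0.5585 0.1755 0.1339] 121.7
48 lin [-0.0071, 0.009, -0.0035] tw 0.428 | world [0.5603 0.1752 0.1344] 117.7
52 lin [-0.0087, 0.0097, -0.0039] tw 0.498 | world [0.5621 0.1747 0.1348] 113.6
56 lin [-0.0105, 0.0103, -0.0043] tw 0.571 | world [0.5638 0.1741 0.1352] 109.5
60 lin [-0.0123, 0.0109, -0.0046] tw 0.646 | world [0.5656 0.1734 0.1355] 105.2
64 lin [-0.0142, 0.0113, -0.0049] tw 0.723 | world [0.5673 0.1726 0.1358] 100.8
```

Contact confirmed: about −0.03 N·m about the axis, which is the free-turning moment. Now I'll drive the wing clockwise well inside the certainly free range.

Call:
apply_moves --rows '[{"linear": [0.0002, 0.004, -0.001], "twist": 0.1, "gripper": 0}, {"linear": [-0.0011, 0.0052, -0.0015], "twist": 0.16, "gripper": 0}, {"linear": [-0.0025, 0.0063, -0.002], "twist": 0.225, "gripper": 0}, {"linear": [-0.0039, 0.0073, -0.0025], "twist": 0.29, "gripper": 0}, {"linear": [-0.0055, 0.0082, -0.003], "twist": 0.36, "gripper": 0}, {"linear": [-0.0071, 0.009, -0.0035], "twist": 0.43, "gripper": 0}, {"linear": [-0.0087, 0.0097, -0.0039], "twist": 0.5, "gripper": 0}, {"linear": [-0.0105, 0.0103, -0.0043], "twist": 0.57, "gripper": 0}, {"linear": [-0.0123, 0.0109, -0.0046], "twist": 0.645, "gripper": 0}, {"linear": [-0.0123, 0.0109, -0.0046], "twist": 0.645, "gripper": 0}]'

```text
time_s: 5.2
tcp_pos: [0.5654, 0.1739, 0.1348]
eef_rot: [0.0, 0.607, 0.795, -0.0]
ft_force: [-0.6, 0.8, 0.2]
opening: 0.002
```

```bash
python3 - <<'E'
from h import *
p,y,M,o=pose(); print(p,y,o['time_s'],o['ft_force'],o['moment'])
P,f=prod(60,1); print(P,f+180, (p-P).round(4)); print(torque(o['ft_force'],57,1,bias=np.array([-.2,-.3,.6])))
b=bot.capture('scene')[165:240,255:335,::-1]; cv2.imwrite('pics/c3.png',cv2.resize(b,(640,600),interpolation=2))
plan(np.array([.5656,.1734,.1355]),105.2,[60,64,68,70,72,74,76,78,80,84],1)
E
```

```text
[0.56544643 0.17388841 0.134766  ] 105.31543454527042 5.2 [-0.58867391  0.7559967   0.19790093] [0.09802587 0.07188293 0.01641228]
[0.56558659 0.17344656 0.13552397] 105.1751583352439 [-0.0001  0.0004 -0.0008]
-0.021936766766853466
60 lin [0.0, -0.0, -0.0] tw 0.0 | world [0.5656 0.1734 0.1355] 105.2
64 lin [-0.0012, 0.0015, -0.0003] tw 0.077 | world [0.5673 0.1726 0.1358] 100.8
68 lin [-0.0026, 0.0029, -0.0006] tw 0.156 | world [0.569  0.1717 0.1361] 96.3
70 lin [-0.0033, 0.0035, -0.0007] tw 0.196 | world [0.5699 0.1712 0.1362] 94.0
72 lin [-0.004, 0.0042, -0.0008] tw 0.237 | world [0.5707 0.1706 0.1363] 91.6
74 lin [-0.0048, 0.0049, -0.0009] tw 0.278 | world [0.5715 0.17   0.1364] 89.3
76 lin [-0.0056, 0.0055, -0.001] tw 0.319 | world [0.5723 0.1694 0.1365] 86.9
78 lin [-0.0064, 0.0061, -0.0011] tw 0.36 | world [0.5731 0.1688 0.1366] 84.5
80 lin [-0.0073, 0.0066, -0.0012] tw 0.402 | world [0.5739 0.1681 0.1367] 82.1
84 lin [-0.009, 0.0077, -0.0012] tw 0.487 | world [0.5754 0.1667 0.1367] 77.3
```

View pics/c3.png

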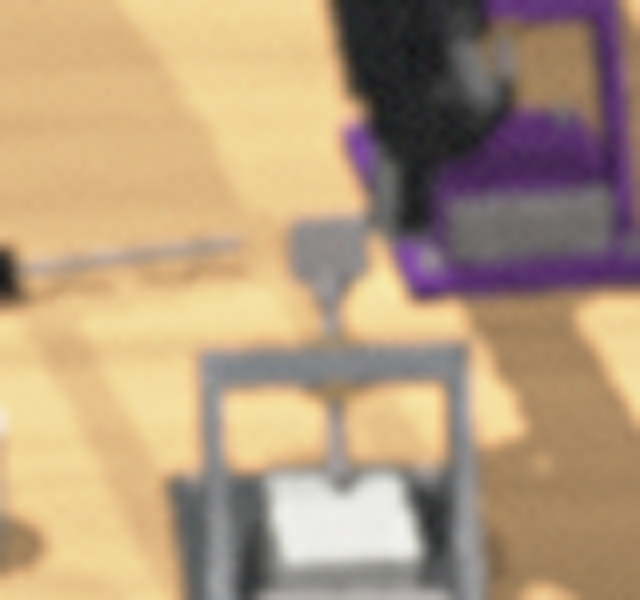

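The head now projects about 9.4 px wide, so the bar is near 60°. The fingers are following its +y end and contact is at free-turning moment. Continuing to just short of the earliest possible bottoming.

Call:
apply_moves --rows '[{"linear": [-0.0006, 0.0008, -0.0001], "twist": 0.04, "gripper": 0}, {"linear": [-0.0012, 0.0015, -0.0003], "twist": 0.077, "gripper": 0}, {"linear": [-0.0019, 0.0022, -0.0004], "twist": 0.116, "gripper": 0}, {"linear": [-0.0026, 0.0029, -0.0006], "twist": 0.156, "gripper": 0}, {"linear": [-0.0033, 0.0035, -0.0007], "twist": 0.196, "gripper": 0}, {"linear": [-0.004, 0.0042, -0.0008], "twist": 0.237, "gripper": 0}, {"linear": [-0.0044, 0.0045, -0.0008], "twist": 0.257, "gripper": 0}, {"linear": [-0.0048, 0.0049, -0.0009], "twist": 0.278, "gripper": 0}, {"linear": [-0.0052, 0.0052, -0.0009], "twist": 0.298, "gripper": 0}, {"linear": [-0.0052, 0.0052, -0.0009], "twist": 0.298, "gripper": 0}]'

```text
time_s: 6.5
tcp_pos: [0.5719, 0.1705, 0.1359]
eef_rot: [0.0, 0.718, 0.696, 0.0]
ft_force: [0.5, 0.8, 0.2]
opening: 0.004
```

```bash
python3 - <<'E'
from h import *
p,y,M,o=pose(); print(p,y,o['time_s'],o['ft_force'],o['moment'])
P,f=prod(75,1); print(P,f+180, (p-P).round(4)); print(torque(o['ft_force'],72,1,bias=np.array([-.2,-.3,.6])))
plan(P,f+180,[75,78,81,84,87,90],1)
E
```

```text
[0.57188054 0.17047897 0.13592652] 88.21800823110821 6.5 [0.45420519 0.82334351 0.23266893] [ 0.25839931 -0.09721202  0.01829131]
[0.57194484 0.16974122 0.13648523] 88.11221763685948 [-0.0001  0.0007 -0.0006]
-0.01510917422636625
75 lin [0.0, 0.0, -0.0] tw 0.0 | world [0.5719 0.1697 0.1365] 88.1
78 lin [-0.0009, 0.0012, -0.0001] tw 0.062 | world [0.5731 0.1688 0.1366] 84.5
81 lin [-0.0019, 0.0024, -0.0002] tw 0.125 | world [0.5743 0.1678 0.1367] 80.9
84 lin [-0.0029, 0.0036, -0.0003] tw 0.189 | world [0.5754 0.1667 0.1367] 77.3
87 lin [-0.004, 0.0047, -0.0003] tw 0.252 | world [0.5765 0.1655 0.1368] 73.7
90 lin [-0.0052, 0.0057, -0.0003] tw 0.316 | world [0.5775 0.1643 0.1368] 70.0
```

Call:
apply_moves --rows '[{"linear": [-0.0003, 0.0004, 0], "twist": 0.02, "gripper": 0}, {"linear": [-0.0006, 0.0008, -0.0001], "twist": 0.04, "gripper": 0}, {"linear": [-0.0009, 0.0012, -0.0001], "twist": 0.062, "gripper": 0}, {"linear": [-0.0012, 0.0016, -0.0001], "twist": 0.083, "gripper": 0}, {"linear": [-0.0015, 0.002, -0.0002], "twist": 0.104, "gripper": 0}, {"linear": [-0.0015, 0.002, -0.0002], "twist": 0.104, "gripper": 0}, {"linear": [-0.0015, 0.002, -0.0002], "twist": 0.104, "gripper": 0}, {"linear": [-0.0015, 0.002, -0.0002], "twist": 0.104, "gripper": 0}, {"linear": [-0.0015, 0.002, -0.0002], "twist": 0.104, "gripper": 0}, {"linear": [-0.0015, 0.002, -0.0002], "twist": 0.104, "gripper": 0}]'

```text
time_s: 7.75
tcp_pos: [0.5737, 0.1689, 0.1361]
eef_rot: [0.0, 0.753, 0.658, 0.0]
ft_force: [2.8, 2.9, 1.4]
opening: 0.001
```

```bash
cat >> h.py <<'E'
def rep(b,end,cw=True,Pc=None):
    p,y,M,o=pose(); F=np.array(o['ft_force'])-[-.1,-.2,.6]; m=o['moment']; V=vert(b-2 if cw else b+2,end,cw)[0]
    L=.125  # flange lever estimate
    F2=np.array([-m[1]/L,m[0]/L,F[2]]); z=np.zeros(3)
    print('t',round(o['time_s'],2),'tcp',p.round(4),'yaw',round(y,1),'F',F.round(2),'Fm',F2[:2].round(2),'T',torque(F,b-2,end,cw).round(3),torque(F2,b-2,end,cw).round(3))
    P,f=prod(b,end,cw); print('lag mm',((p-(P if Pc is None else Pc))*1e3).round(2))
E
python3 - <<'E'
from h import *
rep(80,1); P,f=prod(80,1); plan(P,f+180,[80,82,84,86,88,90,92],1)
E
```

```text
t 7.75 tcp [0.5737 0.1689 0.1361] yaw 82.3 F [2.92 3.14 0.81] Fm [2.35 3.14] T -0.03 -0.034
lag mm [-0.17  0.79 -0.61]
80 lin [0.0, 0.0, -0.0] tw 0.0 | world [0.5739 0.1681 0.1367] 82.1
82 lin [-0.0006, 0.0008, -0.0] tw 0.042 | world [0.5747 0.1674 0.1367] 79.7
84 lin [-0.0012, 0.0017, -0.0001] tw 0.084 | world [0.5754 0.1667 0.1367] 77.3
86 lin [-0.0019, 0.0025, -0.0001] tw 0.127 | world [0.5761 0.1659 0.1368] 74.9
88 lin [-0.0025, 0.0033, -0.0001] tw 0.169 | world [0.5768 0.1651 0.1368] 72.4
90 lin [-0.0033, 0.0041, -0.0001] tw 0.212 | world [0.5775 0.1643 0.1368] 70.0
92 lin [-0.004, 0.0048, -0.0001] tw 0.255 | world [0.5782 0.1635 0.1368] 67.6
```

Call:
apply_moves --rows '[{"linear": [-0.0003, 0.0004, 0], "twist": 0.02, "gripper": 0}, {"linear": [-0.0006, 0.0008, 0], "twist": 0.04, "gripper": 0}, {"linear": [-0.0009, 0.0012, 0], "twist": 0.062, "gripper": 0}, {"linear": [-0.0012, 0.0017, -0.0001], "twist": 0.084, "gripper": 0}, {"linear": [-0.0015, 0.0021, -0.0001], "twist": 0.105, "gripper": 0}, {"linear": [-0.0015, 0.0021, -0.0001], "twist": 0.105, "gripper": 0}, {"linear": [-0.0015, 0.0021, -0.0001], "twist": 0.105, "gripper": 0}, {"linear": [-0.0015, 0.0021, -0.0001], "twist": 0.105, "gripper": 0}, {"linear": [-0.0015, 0.0021, -0.0001], "twist": 0.105, "gripper": 0}, {"linear": [-0.0015, 0.0021, -0.0001], "twist": 0.105, "gripper": 0}]'

```text
time_s: 9.0
tcp_pos: [0.5755, 0.167, 0.136]
eef_rot: [-0.0, 0.787, 0.617, -0.0]
ft_force: [2.1, 1.9, 0.8]
opening: 0.0
```

```bash
python3 - <<'E'
from h import *
rep(85,1); P,f=prod(85,1); plan(P,f+180,[85,87,88,89,90,92,95],1)
E
```

```text
t 9.0 tcp [0.5755 0.167  0.136 ] yaw 76.2 F [2.2  2.11 0.16] Fm [2.41 2.33] T -0.025 -0.028
lag mm [-0.28  0.73 -0.72]
85 lin [0.0, 0.0, -0.0] tw 0.0 | world [0.5758 0.1663 0.1368] 76.1
87 lin [-0.0006, 0.0009, -0.0] tw 0.043 | world [0.5765 0.1655 0.1368] 73.7
88 lin [-0.0009, 0.0013, -0.0] tw 0.064 | world [0.5768 0.1651 0.1368] 72.4
89 lin [-0.0012, 0.0017, -0.0] tw 0.085 | world [0.5772 0.1647 0.1368] 71.2
90 lin [-0.0015, 0.0022, -0.0] tw 0.106 | world [0.5775 0.1643 0.1368] 70.0
92 lin [-0.0022, 0.003, -0.0] tw 0.149 | world [0.5782 0.1635 0.1368] 67.6
95 lin [-0.0032, 0.0042, 0.0] tw 0.213 | world [0.5791 0.1622 0.1367] 63.9
```

Call:
apply_moves --rows '[{"linear": [-0.0003, 0.0004, 0], "twist": 0.02, "gripper": 0}, {"linear": [-0.0006, 0.0009, 0], "twist": 0.043, "gripper": 0}, {"linear": [-0.0009, 0.0013, 0], "twist": 0.064, "gripper": 0}, {"linear": [-0.0012, 0.0017, 0], "twist": 0.085, "gripper": 0}, {"linear": [-0.0015, 0.0022, 0], "twist": 0.106, "gripper": 0}, {"linear": [-0.0015, 0.0022, 0], "twist": 0.106, "gripper": 0}, {"linear": [-0.0015, 0.0022, 0], "twist": 0.106, "gripper": 0}, {"linear": [-0.0015, 0.0022, 0], "twist": 0.106, "gripper": 0}, {"linear": [-0.0015, 0.0022, 0], "twist": 0.106, "gripper": 0}, {"linear": [-0.0015, 0.0022, 0], "twist": 0.106, "gripper": 0}]'

```text
time_s: 10.25
tcp_pos: [0.5773, 0.1651, 0.1361]
eef_rot: [-0.0, 0.818, 0.575, -0.0]
ft_force: [2.9, 2.0, -0.1]
opening: -0.001
```

```bash
python3 - <<'E'
from h import *
rep(90,1); P,f=prod(90,1); plan(P,f+180,[91,92,93,94,95,96,97,98],1)
b=bot.capture('scene')[165:240,255:335,::-1]; cv2.imwrite('pics/c4.png',cv2.resize(b,(640,600),interpolation=2))
E
```

```text
t 10.25 tcp [0.5773 0.1651 0.1361] yaw 70.2 F [ 2.99  2.22 -0.65] Fm [3.42 2.93] T -0.03 -0.041
lag mm [-0.2   0.76 -0.71]
91 lin [-0.0003, 0.0004, 0.0] tw 0.021 | world [0.5778 0.1639 0.1368] 68.8
92 lin [-0.0006, 0.0009, 0.0] tw 0.043 | world [0.5782 0.1635 0.1368] 67.6
93 lin [-0.0009, 0.0013, 0.0] tw 0.064 | world [0.5785 0.1631 0.1368] 66.3
94 lin [-0.0012, 0.0018, 0.0] tw 0.085 | world [0.5788 0.1626 0.1367] 65.1
95 lin [-0.0015, 0.0022, 0.0001] tw 0.106 | world [0.5791 0.1622 0.1367] 63.9
96 lin [-0.0018, 0.0026, 0.0001] tw 0.128 | world [0.5794 0.1618 0.1367] 62.7
97 lin [-0.0021, 0.003, 0.0001] tw 0.149 | world [0.5797 0.1613 0.1367] 61.5
98 lin [-0.0024, 0.0035, 0.0001] tw 0.17 | world [0.5799 0.1609 0.1366] 60.3
```

View pics/c4.png

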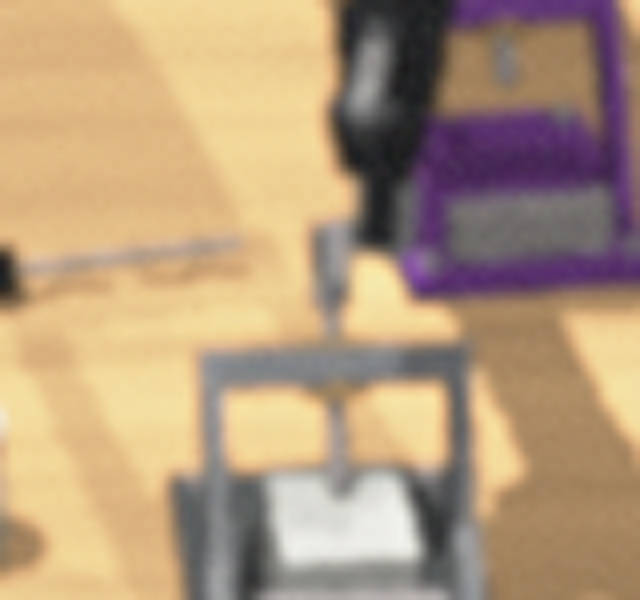

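The head is now nearly edge-on (about 4 px wide, so the bar is at ~90°), still at free moment (0.03–0.04). Continuing in small steps.

Call:
apply_moves --rows '[{"linear": [-0.0003, 0.0004, 0], "twist": 0.021, "gripper": 0}, {"linear": [-0.0006, 0.0009, 0], "twist": 0.043, "gripper": 0}, {"linear": [-0.0009, 0.0013, 0], "twist": 0.064, "gripper": 0}, {"linear": [-0.0012, 0.0018, 0], "twist": 0.085, "gripper": 0}, {"linear": [-0.0012, 0.0018, 0], "twist": 0.085, "gripper": 0}, {"linear": [-0.0012, 0.0018, 0], "twist": 0.085, "gripper": 0}, {"linear": [-0.0012, 0.0018, 0], "twist": 0.085, "gripper": 0}, {"linear": [-0.0012, 0.0018, 0], "twist": 0.085, "gripper": 0}, {"linear": [-0.0012, 0.0018, 0], "twist": 0.085, "gripper": 0}, {"linear": [-0.0012, 0.0018, 0], "twist": 0.085, "gripper": 0}]'

```text
time_s: 11.55
tcp_pos: [0.5786, 0.1634, 0.1361]
eef_rot: [-0.0, 0.842, 0.54, -0.0]
ft_force: [2.3, 3.0, 1.1]
opening: -0.0
```

```bash
python3 - <<'E'
from h import *
rep(94,1); P,f=prod(94,1); plan(P,f+180,[95,96,97,98,99,100],1)
E
```

```text
t 11.55 tcp [0.5786 0.1634 0.1361] yaw 65.3 F [2.4  3.18 0.47] Fm [3.91 2.31] T -0.051 -0.029
lag mm [-0.16  0.74 -0.67]
95 lin [-0.0003, 0.0005, 0.0] tw 0.021 | world [0.5791 0.1622 0.1367] 63.9
96 lin [-0.0006, 0.0009, 0.0] tw 0.042 | world [0.5794 0.1618 0.1367] 62.7
97 lin [-0.0008, 0.0014, 0.0001] tw 0.064 | world [0.5797 0.1613 0.1367] 61.5
98 lin [-0.0011, 0.0018, 0.0001] tw 0.085 | world [0.5799 0.1609 0.1366] 60.3
99 lin [-0.0014, 0.0022, 0.0001] tw 0.106 | world [0.5802 0.1604 0.1366] 59.1
100 lin [-0.0017, 0.0027, 0.0002] tw 0.127 | world [0.5805 0.1599 0.1366] 57.9
```

Call:
apply_moves --rows '[{"linear": [-0.0003, 0.0005, 0], "twist": 0.021, "gripper": 0}, {"linear": [-0.0006, 0.0009, 0], "twist": 0.042, "gripper": 0}, {"linear": [-0.0008, 0.0014, 0.0001], "twist": 0.064, "gripper": 0}, {"linear": [-0.0011, 0.0018, 0.0001], "twist": 0.085, "gripper": 0}, {"linear": [-0.0011, 0.0018, 0.0001], "twist": 0.085, "gripper": 0}, {"linear": [-0.0011, 0.0018, 0.0001], "twist": 0.085, "gripper": 0}, {"linear": [-0.0011, 0.0018, 0.0001], "twist": 0.085, "gripper": 0}, {"linear": [-0.0011, 0.0018, 0.0001], "twist": 0.085, "gripper": 0}, {"linear": [-0.0011, 0.0018, 0.0001], "twist": 0.085, "gripper": 0}, {"linear": [-0.0011, 0.0018, 0.0001], "twist": 0.085, "gripper": 0}]'

```text
time_s: 12.8
tcp_pos: [0.5798, 0.1616, 0.136]
eef_rot: [-0.0, 0.864, 0.503, -0.0]
ft_force: [3.4, 1.0, 1.3]
opening: -0.001
```

```bash
python3 - <<'E'
from h import *
rep(98,1); P,f=prod(98,1); plan(P,f+180,[99,100,101,102,103,104],1)
E
```

```text
t 12.8 tcp [0.5798 0.1616 0.136 ] yaw 60.4 F [3.51 1.21 0.68] Fm [4.32 1.33] T -0.014 -0.014
lag mm [-0.14  0.78 -0.67]
99 lin [-0.0003, 0.0005, 0.0] tw 0.021 | world [0.5802 0.1604 0.1366] 59.1
100 lin [-0.0005, 0.0009, 0.0001] tw 0.042 | world [0.5805 0.1599 0.1366] 57.9
101 lin [-0.0008, 0.0014, 0.0001] tw 0.063 | world [0.5807 0.1595 0.1365] 56.7
102 lin [-0.0011, 0.0018, 0.0002] tw 0.084 | world [0.581  0.159  0.1365] 55.5
103 lin [-0.0014, 0.0023, 0.0002] tw 0.105 | world [0.5812 0.1585 0.1364] 54.3
104 lin [-0.0017, 0.0027, 0.0003] tw 0.126 | world [0.5814 0.158  0.1364] 53.1
```

Call:
apply_moves --rows '[{"linear": [-0.0003, 0.0005, 0], "twist": 0.021, "gripper": 0}, {"linear": [-0.0005, 0.0009, 0.0001], "twist": 0.042, "gripper": 0}, {"linear": [-0.0008, 0.0014, 0.0001], "twist": 0.063, "gripper": 0}, {"linear": [-0.0011, 0.0018, 0.0002], "twist": 0.084, "gripper": 0}, {"linear": [-0.0011, 0.0018, 0.0002], "twist": 0.084, "gripper": 0}, {"linear": [-0.0011, 0.0018, 0.0002], "twist": 0.084, "gripper": 0}, {"linear": [-0.0011, 0.0018, 0.0002], "twist": 0.084, "gripper": 0}, {"linear": [-0.0011, 0.0018, 0.0002], "twist": 0.084, "gripper": 0}, {"linear": [-0.0011, 0.0018, 0.0002], "twist": 0.084, "gripper": 0}, {"linear": [-0.0011, 0.0018, 0.0002], "twist": 0.084, "gripper": 0}]'

```text
time_s: 14.05
tcp_pos: [0.5808, 0.1598, 0.1358]
eef_rot: [0.0, 0.884, 0.467, -0.0]
ft_force: [3.5, 0.6, 0.6]
opening: -0.003
```

```bash
python3 - <<'E'
from h import *
rep(102,1); P,f=prod(102,1); plan(P,f+180,[103,104,105,106,107,108],1)
b=bot.capture('scene')[165:240,255:335,::-1]; cv2.imwrite('pics/c5.png',cv2.resize(b,(640,600),interpolation=2))
E
```

```text
t 14.05 tcp [0.5808 0.1598 0.1358] yaw 55.6 F [ 3.57  0.82 -0.03] Fm [4.08 1.15] T -0.011 -0.017
lag mm [-0.13  0.76 -0.69]
103 lin [-0.0003, 0.0005, 0.0] tw 0.021 | world [0.5812 0.1585 0.1364] 54.3
104 lin [-0.0005, 0.0009, 0.0001] tw 0.042 | world [0.5814 0.158  0.1364] 53.1
105 lin [-0.0008, 0.0014, 0.0002] tw 0.062 | world [0.5816 0.1576 0.1363] 51.9
106 lin [-0.0011, 0.0018, 0.0002] tw 0.083 | world [0.5819 0.1571 0.1363] 50.7
107 lin [-0.0014, 0.0023, 0.0003] tw 0.103 | world [0.5821 0.1566 0.1362] 49.5
108 lin [-0.0017, 0.0027, 0.0003] tw 0.124 | world [0.5822 0.1561 0.1361] 48.4
```

View pics/c5.png

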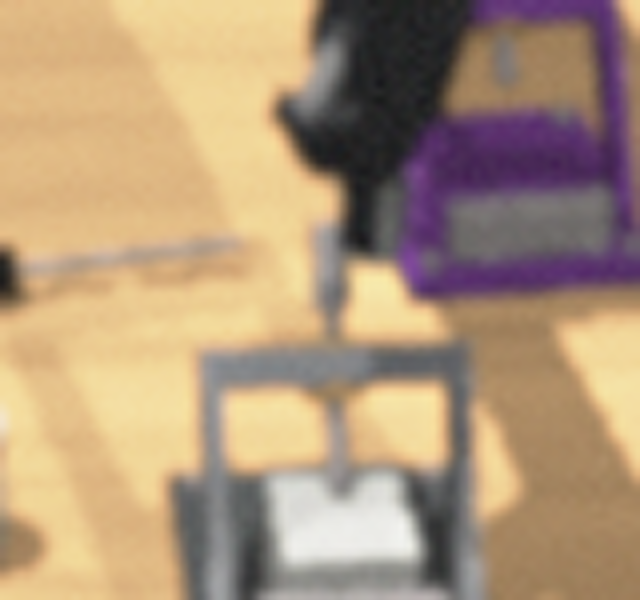

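```bash
cat >> h.py <<'E'
from scipy.optimize import brentq
def solveb(p,yaw,end=1,cw=True,rho=.019,flip=180,h=.013,dC=np.zeros(3),lo=0,hi=140):
    f=np.radians(yaw-flip); f=np.array([np.cos(f),np.sin(f)])
    def g(b):
        l,m=lm(b); s=end*(1 if cw else -1); V=head(b)+dC+end*rho*l-.005*s*m+h*A
        return f@(V[:2]-p[:2])-.011
    bs=np.arange(lo,hi,1.); v=[g(b) for b in bs]; return [round(brentq(g,bs[i],bs[i+1]),1) for i in range(len(bs)-1) if v[i]*v[i+1]<0]
E
python3 - <<'E'
from h import *
D=[((.549,.1733),142.26),((.5654,.1739),105.3),((.5719,.1705),88.2),((.5737,.1689),82.3),((.5755,.1670),76.2),((.5773,.1651),70.2),((.5786,.1634),65.3),((.5798,.1616),60.4),((.5808,.1598),55.6)]
for p,y in D: print(y,[solveb(np.array(p),y,rho=r,h=hh) for r in(.019,.017) for hh in(.013,.005)])
s=cv2.imread
from station import bot
E
```

```text
142.26 [[26.4], [12.9], [24.4], [8.6]]
105.3 [[58.3], [54.1], [55.8], [50.8]]
88.2 [[72.4], [72.9], [69.7], [70.3]]
82.3 [[77.4], [79.6], [74.7], [77.2]]
76.2 [[82.9], [86.7], [80.2], [84.7]]
70.2 [[87.6], [93.2], [84.9], [91.4]]
65.3 [[91.7], [98.7], [88.9], [97.1]]
60.4 [[95.7], [104.2], [92.8], [102.8]]
55.6 [[99.7], [109.7], [4.1, 96.7], [108.3]]
```

```bash
python3 - <<'E'
from h import *
P0,f0=prod(102,1)
for ld in (14,8):
    print(ld); plan(P0,f0+180,[102,103,104,105,106],1,lead=ld)
E
```

```text
14
102 lin [-0.0001, -0.0011, -0.0] tw -0.105 | world [0.58   0.1596 0.1365] 61.5
103 lin [-0.0003, -0.0007, 0.0] tw -0.084 | world [0.5802 0.1591 0.1364] 60.3
104 lin [-0.0005, -0.0002, 0.0001] tw -0.063 | world [0.5805 0.1587 0.1364] 59.1
105 lin [-0.0008, 0.0002, 0.0002] tw -0.042 | world [0.5807 0.1582 0.1363] 57.9
106 lin [-0.001, 0.0007, 0.0002] tw -0.022 | world [0.5809 0.1578 0.1363] 56.7
8
102 lin [-0.0002, -0.0023, -0.0] tw -0.209 | world [0.5789 0.1601 0.1365] 67.5
103 lin [-0.0004, -0.0018, 0.0] tw -0.189 | world [0.5792 0.1597 0.1364] 66.3
104 lin [-0.0007, -0.0014, 0.0001] tw -0.168 | world [0.5794 0.1592 0.1364] 65.1
105 lin [-0.0009, -0.0009, 0.0002] tw -0.147 | world [0.5797 0.1588 0.1363] 63.9
106 lin [-0.0011, -0.0005, 0.0002] tw -0.127 | world [0.5799 0.1583 0.1363] 62.7
```

The bar edge-on in the scene view corresponds to β≈98°, matching the ~10 mm width seen. I'll square the finger face up to the bar to reduce wedging, then continue.

Call:
apply_moves --rows '[{"linear": [-0.0001, -0.0011, 0], "twist": -0.105, "gripper": 0}, {"linear": [-0.0002, -0.0023, 0], "twist": -0.209, "gripper": 0}, {"linear": [-0.0004, -0.0018, 0], "twist": -0.189, "gripper": 0}, {"linear": [-0.0007, -0.0014, 0.0001], "twist": -0.168, "gripper": 0}, {"linear": [-0.0009, -0.0009, 0.0002], "twist": -0.147, "gripper": 0}, {"linear": [-0.0011, -0.0005, 0.0002], "twist": -0.127, "gripper": 0}, {"linear": [-0.0011, -0.0005, 0.0002], "twist": -0.127, "gripper": 0}, {"linear": [-0.0011, -0.0005, 0.0002], "twist": -0.127, "gripper": 0}, {"linear": [-0.0011, -0.0005, 0.0002], "twist": -0.127, "gripper": 0}, {"linear": [-0.0011, -0.0005, 0.0002], "twist": -0.127, "gripper": 0}]'

```text
time_s: 15.35
tcp_pos: [0.5798, 0.1591, 0.1356]
eef_rot: [0.0, 0.853, 0.522, -0.0]
ft_force: [-0.2, 0.3, -1.6]
opening: -0.002
```

```bash
python3 - <<'E'
from h import *
P,f=prod(106,1,lead=8)
rep(106,1,Pc=P); plan(P,f+180,[107,108,109,110,111,112],1,lead=8)
E
```

```text
t 15.35 tcp [0.5798 0.1591 0.1356] yaw 62.9 F [-0.1  0.5 -2.2] Fm [0.4  0.67] T -0.01 -0.013
lag mm [-0.12  0.76 -0.7 ]
107 lin [-0.0003, 0.0004, 0.0001] tw 0.02 | world [0.5802 0.1579 0.1362] 61.5
108 lin [-0.0006, 0.0008, 0.0001] tw 0.041 | world [0.5804 0.1574 0.1361] 60.4
109 lin [-0.0009, 0.0012, 0.0002] tw 0.061 | world [0.5806 0.157  0.1361] 59.2
110 lin [-0.0012, 0.0016, 0.0003] tw 0.081 | world [0.5808 0.1565 0.136 ] 58.0
111 lin [-0.0015, 0.002, 0.0003] tw 0.101 | world [0.581  0.1561 0.1359] 56.9
112 lin [-0.0019, 0.0024, 0.0004] tw 0.121 | world [0.5812 0.1556 0.1359] 55.7
```

Call:
apply_moves --rows '[{"linear": [-0.0003, 0.0004, 0.0001], "twist": 0.02, "gripper": 0}, {"linear": [-0.0006, 0.0008, 0.0001], "twist": 0.041, "gripper": 0}, {"linear": [-0.0009, 0.0012, 0.0002], "twist": 0.061, "gripper": 0}, {"linear": [-0.0012, 0.0016, 0.0003], "twist": 0.081, "gripper": 0}, {"linear": [-0.0012, 0.0016, 0.0003], "twist": 0.081, "gripper": 0}, {"linear": [-0.0012, 0.0016, 0.0003], "twist": 0.081, "gripper": 0}, {"linear": [-0.0012, 0.0016, 0.0003], "twist": 0.081, "gripper": 0}, {"linear": [-0.0012, 0.0016, 0.0003], "twist": 0.081, "gripper": 0}, {"linear": [-0.0012, 0.0016, 0.0003], "twist": 0.081, "gripper": 0}, {"linear": [-0.0012, 0.0016, 0.0003], "twist": 0.081, "gripper": 0}]'

```text
time_s: 16.6
tcp_pos: [0.5807, 0.1574, 0.1353]
eef_rot: [0.0, 0.874, 0.487, 0.0]
ft_force: [1.1, 0.4, 0.2]
opening: -0.001
```

```bash
python3 - <<'E'
from h import *
P,f=prod(110,1,lead=8)
rep(110,1,Pc=P); plan(P,f+180,[111,112,113,114,115,116],1,lead=8)
b=bot.capture('scene')[165:240,255:335,::-1]; cv2.imwrite('pics/c6.png',cv2.resize(b,(640,600),interpolation=2))
E
```

```text
t 16.6 tcp [0.5807 0.1574 0.1353] yaw 58.3 F [ 1.18  0.58 -0.38] Fm [0.71 1.38] T -0.012 -0.027
lag mm [-0.1   0.84 -0.69]
111 lin [-0.0003, 0.0004, 0.0001] tw 0.02 | world [0.581  0.1561 0.1359] 56.9
112 lin [-0.0006, 0.0008, 0.0002] tw 0.04 | world [0.5812 0.1556 0.1359] 55.7
113 lin [-0.0009, 0.0012, 0.0002] tw 0.06 | world [0.5814 0.1551 0.1358] 54.6
114 lin [-0.0012, 0.0016, 0.0003] tw 0.08 | world [0.5815 0.1547 0.1357] 53.5
115 lin [-0.0015, 0.002, 0.0004] tw 0.099 | world [0.5817 0.1542 0.1356] 52.4
116 lin [-0.0018, 0.0024, 0.0005] tw 0.119 | world [0.5818 0.1537 0.1355] 51.2
```

View pics/c6.png

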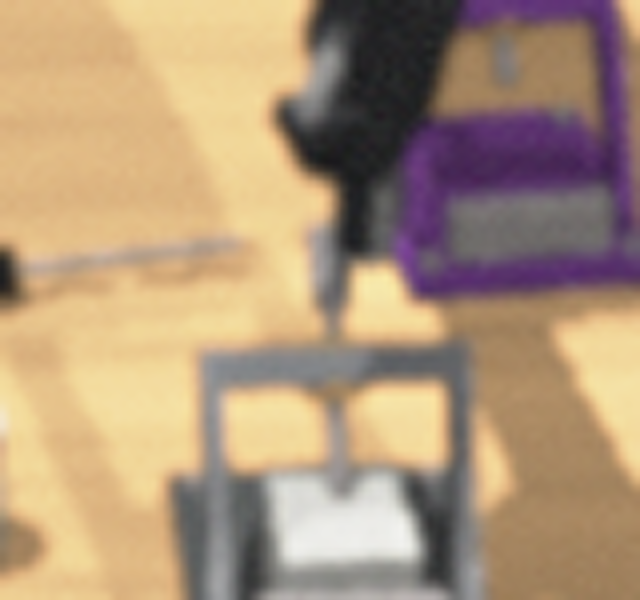

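Call:
apply_moves --rows '[{"linear": [-0.0003, 0.0004, 0.0001], "twist": 0.02, "gripper": 0}, {"linear": [-0.0006, 0.0008, 0.0002], "twist": 0.04, "gripper": 0}, {"linear": [-0.0009, 0.0012, 0.0002], "twist": 0.06, "gripper": 0}, {"linear": [-0.0012, 0.0016, 0.0003], "twist": 0.08, "gripper": 0}, {"linear": [-0.0015, 0.002, 0.0004], "twist": 0.099, "gripper": 0}, {"linear": [-0.0015, 0.002, 0.0004], "twist": 0.099, "gripper": 0}, {"linear": [-0.0015, 0.002, 0.0004], "twist": 0.099, "gripper": 0}, {"linear": [-0.0015, 0.002, 0.0004], "twist": 0.099, "gripper": 0}, {"linear": [-0.0015, 0.002, 0.0004], "twist": 0.099, "gripper": 0}, {"linear": [-0.0015, 0.002, 0.0004], "twist": 0.099, "gripper": 0}]'

```text
time_s: 17.9
tcp_pos: [0.5816, 0.155, 0.1349]
eef_rot: [0.0, 0.897, 0.443, -0.0]
ft_force: [1.1, 1.1, 0.2]
opening: -0.003
```

```bash
python3 - <<'E'
from h import *
P,f=prod(115,1,lead=8)
rep(115,1,Pc=P); plan(P,f+180,[116,117,118,119,120],1,lead=8)
E
```

```text
t 17.9 tcp [0.5816 0.155  0.1349] yaw 52.6 F [ 1.21  1.28 -0.35] Fm [1.44 0.84] T -0.027 -0.019
lag mm [-0.1   0.8  -0.71]
116 lin [-0.0003, 0.0004, 0.0001] tw 0.02 | world [0.5818 0.1537 0.1355] 51.2
117 lin [-0.0006, 0.0008, 0.0002] tw 0.039 | world [0.582  0.1533 0.1354] 50.1
118 lin [-0.0009, 0.0012, 0.0003] tw 0.058 | world [0.5821 0.1528 0.1353] 49.0
119 lin [-0.0011, 0.0016, 0.0004] tw 0.077 | world [0.5823 0.1523 0.1352] 47.9
120 lin [-0.0014, 0.002, 0.0005] tw 0.096 | world [0.5824 0.1519 0.1351] 46.8
```

Call:
apply_moves --rows '[{"linear": [-0.0003, 0.0004, 0.0001], "twist": 0.02, "gripper": 0}, {"linear": [-0.0006, 0.0008, 0.0002], "twist": 0.039, "gripper": 0}, {"linear": [-0.0009, 0.0012, 0.0003], "twist": 0.058, "gripper": 0}, {"linear": [-0.0011, 0.0016, 0.0004], "twist": 0.077, "gripper": 0}, {"linear": [-0.0014, 0.002, 0.0005], "twist": 0.096, "gripper": 0}, {"linear": [-0.0014, 0.002, 0.0005], "twist": 0.096, "gripper": 0}, {"linear": [-0.0014, 0.002, 0.0005], "twist": 0.096, "gripper": 0}, {"linear": [-0.0014, 0.002, 0.0005], "twist": 0.096, "gripper": 0}, {"linear": [-0.0014, 0.002, 0.0005], "twist": 0.096, "gripper": 0}, {"linear": [-0.0014, 0.002, 0.0005], "twist": 0.096, "gripper": 0}]'

```text
time_s: 19.15
tcp_pos: [0.5823, 0.1527, 0.1344]
eef_rot: [0.0, 0.917, 0.399, -0.0]
ft_force: [2.6, 0.6, 0.3]
opening: -0.001
```

```bash
python3 - <<'E'
from h import *
P,f=prod(120,1,lead=8)
rep(120,1,Pc=P); plan(P,f+180,[121,122,123,124,125],1,lead=8)
b=bot.capture('scene')[165:240,255:335,::-1]; cv2.imwrite('pics/c7.png',cv2.resize(b,(640,600),interpolation=2))
E
```

```text
t 19.15 tcp [0.5823 0.1527 0.1344] yaw 47.1 F [ 2.66  0.82 -0.32] Fm [1.75 1.78] T -0.025 -0.04
lag mm [-0.06  0.86 -0.72]
121 lin [-0.0003, 0.0004, 0.0001] tw 0.019 | world [0.5825 0.1514 0.135 ] 45.7
122 lin [-0.0005, 0.0008, 0.0002] tw 0.038 | world [0.5826 0.1509 0.1349] 44.7
123 lin [-0.0008, 0.0012, 0.0003] tw 0.056 | world [0.5827 0.1504 0.1348] 43.6
124 lin [-0.0011, 0.0016, 0.0005] tw 0.075 | world [0.5828 0.15   0.1347] 42.5
125 lin [-0.0014, 0.002, 0.0006] tw 0.093 | world [0.5829 0.1495 0.1345] 41.5
```

View pics/c7.png

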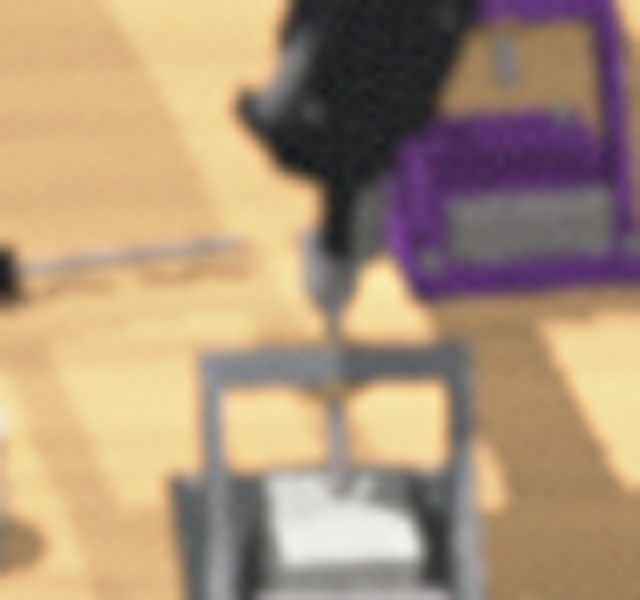

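Call:
apply_moves --rows '[{"linear": [-0.0003, 0.0004, 0.0001], "twist": 0.019, "gripper": 0}, {"linear": [-0.0005, 0.0008, 0.0002], "twist": 0.038, "gripper": 0}, {"linear": [-0.0008, 0.0012, 0.0003], "twist": 0.056, "gripper": 0}, {"linear": [-0.0011, 0.0016, 0.0005], "twist": 0.075, "gripper": 0}, {"linear": [-0.0011, 0.0016, 0.0005], "twist": 0.075, "gripper": 0}, {"linear": [-0.0011, 0.0016, 0.0005], "twist": 0.075, "gripper": 0}, {"linear": [-0.0011, 0.0016, 0.0005], "twist": 0.075, "gripper": 0}, {"linear": [-0.0011, 0.0016, 0.0005], "twist": 0.075, "gripper": 0}, {"linear": [-0.0011, 0.0016, 0.0005], "twist": 0.075, "gripper": 0}, {"linear": [-0.0011, 0.0016, 0.0005], "twist": 0.075, "gripper": 0}]'

```text
time_s: 20.45
tcp_pos: [0.5828, 0.1508, 0.1339]
eef_rot: [-0.0, 0.931, 0.365, 0.0]
ft_force: [2.2, 2.9, 0.3]
opening: -0.002
```

```bash
python3 - <<'E'
from h import *
P,f=prod(124,1,lead=8)
rep(124,1,Pc=P); plan(P,f+180,[125,126,127,128,129],1,lead=8)
E
```

```text
t 20.45 tcp [0.5828 0.1508 0.1339] yaw 42.8 F [ 2.34  3.15 -0.32] Fm [2.66 2.81] T -0.069 -0.064
lag mm [-0.02  0.89 -0.77]
125 lin [-0.0003, 0.0004, 0.0001] tw 0.018 | world [0.5829 0.1495 0.1345] 41.5
126 lin [-0.0005, 0.0008, 0.0002] tw 0.037 | world [0.5829 0.149  0.1344] 40.4
127 lin [-0.0008, 0.0012, 0.0004] tw 0.055 | world [0.583  0.1485 0.1343] 39.4
128 lin [-0.0011, 0.0016, 0.0005] tw 0.073 | world [0.583  0.1481 0.1342] 38.4
129 lin [-0.0014, 0.0019, 0.0006] tw 0.091 | world [0.5831 0.1476 0.134 ] 37.3
```

The moment is rising (~0.065), possibly the onset of bottoming. Smaller steps now.

Call:
apply_moves --rows '[{"linear": [-0.0001, 0.0002, 0], "twist": 0.009, "gripper": 0}, {"linear": [-0.0003, 0.0004, 0.0001], "twist": 0.018, "gripper": 0}, {"linear": [-0.0004, 0.0006, 0.0001], "twist": 0.027, "gripper": 0}, {"linear": [-0.0005, 0.0008, 0.0002], "twist": 0.037, "gripper": 0}, {"linear": [-0.0005, 0.0008, 0.0002], "twist": 0.037, "gripper": 0}, {"linear": [-0.0005, 0.0008, 0.0002], "twist": 0.037, "gripper": 0}, {"linear": [-0.0005, 0.0008, 0.0002], "twist": 0.037, "gripper": 0}, {"linear": [-0.0005, 0.0008, 0.0002], "twist": 0.037, "gripper": 0}, {"linear": [-0.0005, 0.0008, 0.0002], "twist": 0.037, "gripper": 0}, {"linear": [-0.0005, 0.0008, 0.0002], "twist": 0.037, "gripper": 0}]'

```text
time_s: 21.7
tcp_pos: [0.5829, 0.1499, 0.1337]
eef_rot: [-0.0, 0.938, 0.347, 0.0]
ft_force: [2.8, 2.6, 0.0]
opening: -0.001
```

```bash
python3 - <<'E'
from h import *
P,f=prod(126,1,lead=8)
rep(126,1,Pc=P); plan(P,f+180,[127,128,129],1,lead=8)
E
```

```text
t 21.7 tcp [0.5829 0.1499 0.1337] yaw 40.7 F [ 2.85  2.85 -0.57] Fm [3.12 3.38] T -0.066 -0.077
lag mm [ 0.01  0.87 -0.7 ]
127 lin [-0.0003, 0.0004, 0.0001] tw 0.018 | world [0.583  0.1485 0.1343] 39.4
128 lin [-0.0005, 0.0008, 0.0003] tw 0.036 | world [0.583  0.1481 0.1342] 38.4
129 lin [-0.0008, 0.0012, 0.0004] tw 0.054 | world [0.5831 0.1476 0.134 ] 37.3
```

Call:
apply_moves --rows '[{"linear": [-0.0001, 0.0002, 0], "twist": 0.009, "gripper": 0}, {"linear": [-0.0003, 0.0004, 0.0001], "twist": 0.018, "gripper": 0}, {"linear": [-0.0004, 0.0006, 0.0002], "twist": 0.027, "gripper": 0}, {"linear": [-0.0005, 0.0008, 0.0003], "twist": 0.036, "gripper": 0}, {"linear": [-0.0005, 0.0008, 0.0003], "twist": 0.036, "gripper": 0}, {"linear": [-0.0005, 0.0008, 0.0003], "twist": 0.036, "gripper": 0}, {"linear": [-0.0005, 0.0008, 0.0003], "twist": 0.036, "gripper": 0}, {"linear": [-0.0005, 0.0008, 0.0003], "twist": 0.036, "gripper": 0}, {"linear": [-0.0005, 0.0008, 0.0003], "twist": 0.036, "gripper": 0}, {"linear": [-0.0005, 0.0008, 0.0003], "twist": 0.036, "gripper": 0}]'

```text
time_s: 22.95
tcp_pos: [0.5831, 0.149, 0.1334]
eef_rot: [0.0, 0.944, 0.331, 0.0]
ft_force: [1.4, 3.8, -0.1]
opening: 0.003
```

```bash
python3 - <<'E'
from h import *
P,f=prod(128,1,lead=8)
rep(128,1,Pc=P); plan(P,f+180,[129,130,131,132],1,lead=8)
b=bot.capture('scene')[165:240,255:335,::-1]; cv2.imwrite('pics/c8.png',cv2.resize(b,(640,600),interpolation=2))
E
```

```text
t 22.95 tcp [0.5831 0.149  0.1334] yaw 38.6 F [ 1.45  4.02 -0.69] Fm [3.62 4.44] T -0.079 -0.1
lag mm [ 0.03  0.9  -0.75]
129 lin [-0.0003, 0.0004, 0.0001] tw 0.018 | world [0.5831 0.1476 0.134 ] 37.3
130 lin [-0.0005, 0.0008, 0.0003] tw 0.036 | world [0.5831 0.1471 0.1339] 36.3
131 lin [-0.0008, 0.0012, 0.0004] tw 0.053 | world [0.5832 0.1467 0.1337] 35.3
132 lin [-0.0011, 0.0015, 0.0006] tw 0.071 | world [0.5832 0.1462 0.1336] 34.3
```

View pics/c8.png

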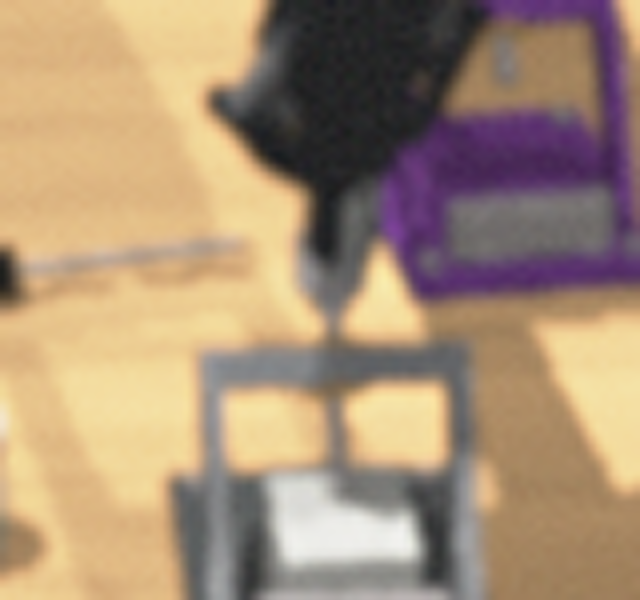

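Call:
apply_moves --rows '[{"linear": [-0.0001, 0.0002, 0], "twist": 0.009, "gripper": 0}, {"linear": [-0.0003, 0.0004, 0.0001], "twist": 0.018, "gripper": 0}, {"linear": [-0.0004, 0.0006, 0.0002], "twist": 0.027, "gripper": 0}, {"linear": [-0.0005, 0.0008, 0.0003], "twist": 0.036, "gripper": 0}, {"linear": [-0.0005, 0.0008, 0.0003], "twist": 0.036, "gripper": 0}, {"linear": [-0.0005, 0.0008, 0.0003], "twist": 0.036, "gripper": 0}, {"linear": [-0.0005, 0.0008, 0.0003], "twist": 0.036, "gripper": 0}, {"linear": [-0.0005, 0.0008, 0.0003], "twist": 0.036, "gripper": 0}, {"linear": [-0.0005, 0.0008, 0.0003], "twist": 0.036, "gripper": 0}, {"linear": [-0.0005, 0.0008, 0.0003], "twist": 0.036, "gripper": 0}]'

```text
time_s: 24.25
tcp_pos: [0.5832, 0.148, 0.1331]
eef_rot: [-0.0, 0.95, 0.314, 0.0]
ft_force: [3.1, 3.3, -0.2]
opening: 0.005
```

```bash
cat >> h.py <<'E'
def rep2(breal,end,cw=True,Pc=None):
    p,y,M,o=pose(); F=np.array(o['ft_force'])-[-.25,-.25,.65]; m=np.array(o['moment']); L=.125
    F2=np.array([-m[1]/L,m[0]/L,F[2]]); Fa=(F+F2)/2
    print('t',round(o['time_s'],2),'tcp',p.round(4),'yaw',round(y,1),'F',F.round(2),'Fm',F2[:2].round(2),'|Fh|',np.hypot(*Fa[:2]).round(2))
    l,mm=lm(breal); s=end*(1 if cw else -1)
    for rho in(.019,.012):
      for h in (.013,.003):
        r=end*rho*l-.005*s*mm+h*A; print('rho',rho,'h',h,'T',(A@np.cross(r,-Fa)).round(3),end='; ')
    print('lag',None if Pc is None else ((p-Pc)*1e3).round(2))
E
python3 - <<'E'
from h import *
P,f=prod(130,1,lead=8)
rep2(119,1,Pc=P); plan(P,f+180,[131,132,133,134],1,lead=8)
E
```

```text
t 24.25 tcp [0.5832 0.148  0.1331] yaw 36.5 F [ 3.33  3.5  -0.87] Fm [3.84 4.99] |Fh| 5.56
rho 0.019 h 0.013 T -0.093; rho 0.019 h 0.003 T -0.093; rho 0.012 h 0.013 T -0.058; rho 0.012 h 0.003 T -0.058; lag [ 0.08  0.92 -0.75]
131 lin [-0.0003, 0.0004, 0.0001] tw 0.018 | world [0.5832 0.1467 0.1337] 35.3
132 lin [-0.0005, 0.0008, 0.0003] tw 0.035 | world [0.5832 0.1462 0.1336] 34.3
133 lin [-0.0008, 0.0012, 0.0004] tw 0.053 | world [0.5832 0.1457 0.1335] 33.3
134 lin [-0.001, 0.0015, 0.0006] tw 0.07 | world [0.5832 0.1453 0.1333] 32.3
```

Call:
apply_moves --rows '[{"linear": [-0.0001, 0.0002, 0], "twist": 0.009, "gripper": 0}, {"linear": [-0.0003, 0.0004, 0.0001], "twist": 0.018, "gripper": 0}, {"linear": [-0.0004, 0.0006, 0.0002], "twist": 0.027, "gripper": 0}, {"linear": [-0.0005, 0.0008, 0.0003], "twist": 0.035, "gripper": 0}, {"linear": [-0.0007, 0.001, 0.0004], "twist": 0.044, "gripper": 0}, {"linear": [-0.0008, 0.0012, 0.0004], "twist": 0.053, "gripper": 0}, {"linear": [-0.0008, 0.0012, 0.0004], "twist": 0.053, "gripper": 0}, {"linear": [-0.0008, 0.0012, 0.0004], "twist": 0.053, "gripper": 0}, {"linear": [-0.0008, 0.0012, 0.0004], "twist": 0.053, "gripper": 0}, {"linear": [-0.0008, 0.0012, 0.0004], "twist": 0.053, "gripper": 0}]'

```text
time_s: 25.5
tcp_pos: [0.5834, 0.1468, 0.1328]
eef_rot: [-0.0, 0.958, 0.288, 0.0]
ft_force: [2.9, 5.0, -0.1]
opening: -0.002
```

```bash
python3 - <<'E'
from h import *
P,f=prod(133,1,lead=8)
rep2(122,1,Pc=P); plan(P,f+180,[134,135,136,137],1,lead=8)
b=bot.capture('scene')[165:240,255:335,::-1]; cv2.imwrite('pics/c9.png',cv2.resize(b,(640,600),interpolation=2))
E
```

```text
t 25.5 tcp [0.5834 0.1468 0.1328] yaw 33.5 F [ 3.16  5.21 -0.79] Fm [4.44 6.6 ] |Fh| 7.02
rho 0.019 h 0.013 T -0.126; rho 0.019 h 0.003 T -0.126; rho 0.012 h 0.013 T -0.081; rho 0.012 h 0.003 T -0.081; lag [ 0.23  1.09 -0.62]
134 lin [-0.0002, 0.0004, 0.0001] tw 0.017 | world [0.5832 0.1453 0.1333] 32.3
135 lin [-0.0005, 0.0008, 0.0003] tw 0.034 | world [0.5832 0.1448 0.1332] 31.3
136 lin [-0.0008, 0.0011, 0.0005] tw 0.052 | world [0.5832 0.1444 0.133 ] 30.3
137 lin [-0.001, 0.0015, 0.0006] tw 0.068 | world [0.5832 0.1439 0.1328] 29.4
```

View pics/c9.png

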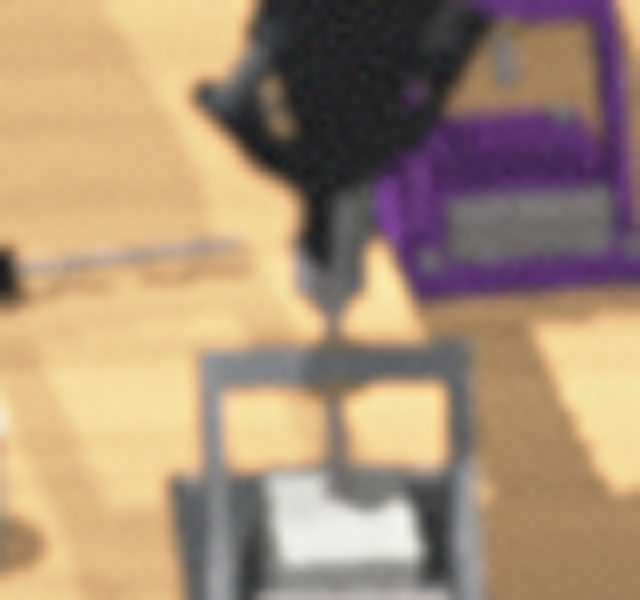

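Moment now about 0.11–0.126 N·m, with the arm starting to lag, so this is real bottoming. One more fine step (1°) to sit squarely in the firm band.

Call:
apply_moves --rows '[{"linear": [-0.0001, 0.0002, 0], "twist": 0.009, "gripper": 0}, {"linear": [-0.0002, 0.0004, 0.0001], "twist": 0.017, "gripper": 0}, {"linear": [-0.0002, 0.0004, 0.0001], "twist": 0.017, "gripper": 0}, {"linear": [-0.0002, 0.0004, 0.0001], "twist": 0.017, "gripper": 0}, {"linear": [-0.0002, 0.0004, 0.0001], "twist": 0.017, "gripper": 0}, {"linear": [-0.0002, 0.0004, 0.0001], "twist": 0.017, "gripper": 0}, {"linear": [-0.0002, 0.0004, 0.0001], "twist": 0.017, "gripper": 0}, {"linear": [-0.0002, 0.0004, 0.0001], "twist": 0.017, "gripper": 0}, {"linear": [-0.0002, 0.0004, 0.0001], "twist": 0.017, "gripper": 0}, {"linear": [-0.0002, 0.0004, 0.0001], "twist": 0.017, "gripper": 0}]'

```text
time_s: 26.8
tcp_pos: [0.5835, 0.1464, 0.1328]
eef_rot: [-0.0, 0.96, 0.28, 0.0]
ft_force: [4.0, 5.2, 0.6]
opening: 0.002
```

```bash
python3 - <<'E'
from h import *
P,f=prod(134,1,lead=8)
rep2(122,1,Pc=P); plan(P,f+180,[135,136,137],1,lead=8)
E
```

```text
t 26.8 tcp [0.5835 0.1464 0.1328] yaw 32.5 F [ 4.24  5.43 -0.  ] Fm [4.84 6.53] |Fh| 7.51
rho 0.019 h 0.013 T -0.134; rho 0.019 h 0.003 T -0.134; rho 0.012 h 0.013 T -0.085; rho 0.012 h 0.003 T -0.085; lag [ 0.31  1.17 -0.5 ]
135 lin [-0.0002, 0.0004, 0.0002] tw 0.017 | world [0.5832 0.1448 0.1332] 31.3
136 lin [-0.0005, 0.0008, 0.0003] tw 0.034 | world [0.5832 0.1444 0.133 ] 30.3
137 lin [-0.0008, 0.0011, 0.0005] tw 0.051 | world [0.5832 0.1439 0.1328] 29.4
```

```bash
python3 - <<'E'
from h import *
p,y,M,o=pose(); print(o['moment'],o['ft_force'],o['effort'],o['joint_pos'])
Fa=np.array([4.55,6.0]); fr=np.radians(y-180); f=np.array([np.cos(fr),np.sin(fr)]); t=np.array([-f[1],f[0]]); 
cr=lambda a,b:a[0]*b[1]-a[1]*b[0]
u=(o['moment'][2]-.011*cr(f,Fa))/cr(t,Fa); print('f',f,'t',t,'u',u,'contact',p[:2]+.011*f+u*t)
for b in (108,112,116,120,124,128,132): 
    l,m=lm(b); 
    for h in(.013,.005): V=head(b)+.019*l-.005*m+h*A; print(b,h,V.round(4),'face-plane dist mm',((f@(V[:2]-p[:2]))*1e3-11).round(2),'along t',((t@(V[:2]-p[:2]))*1e3).round(1),end=' | ')
    print()
E
```

```text
[ 0.81579158 -0.60516509 -0.00560596] [3.99045288 5.18175205 0.64508199] [-2.38682337e+00 -5.72336876e+01 -4.53291643e+01 -1.52865384e+00
  1.52402479e+00 -1.26416202e-03] [1.60444294e-01 1.99221533e-01 1.59425018e+00 4.16867621e-04
 1.34746789e+00 1.16359991e+00]
f [-0.84322137 -0.53756649] t [ 0.53756649 -0.84322137] u 0.0032768707937022965 contact [0.57600252 0.1377736 ]
108 0.013 [0.5749 0.1479 0.1461] face-plane dist mm -4.54 along t -5.8 | 108 0.005 [0.5795 0.1479 0.1396] face-plane dist mm -8.41 along t -3.4 | 
112 0.013 [0.575  0.1465 0.1459] face-plane dist mm -3.85 along t -4.6 | 112 0.005 [0.5796 0.1465 0.1393] face-plane dist mm -7.72 along t -2.2 | 
116 0.013 [0.575  0.1452 0.1455] face-plane dist mm -3.1 along t -3.5 | 116 0.005 [0.5795 0.1452 0.139 ] face-plane dist mm -6.96 along t -1.0 | 
120 0.013 [0.5749 0.1438 0.1451] face-plane dist mm -2.29 along t -2.4 | 120 0.005 [0.5794 0.1438 0.1386] face-plane dist mm -6.16 along t 0.0 | 
124 0.013 [0.5747 0.1425 0.1447] face-plane dist mm -1.43 along t -1.4 | 124 0.005 [0.5793 0.1425 0.1381] face-plane dist mm -5.3 along t 1.0 | 
128 0.013 [0.5744 0.1412 0.1442] face-plane dist mm -0.53 along t -0.5 | 128 0.005 [0.579  0.1412 0.1376] face-plane dist mm -4.4 along t 2.0 | 
132 0.013 [0.5741 0.14   0.1436] face-plane dist mm 0.41 along t 0.4 | 132 0.005 [0.5787 0.14   0.1371] face-plane dist mm -3.46 along t 2.8 |
```

```bash
python3 - <<'E'
from h import *
for b in (60,90,95,100,110,115,120,125,130,135):
    l,m=lm(b); out=[]
    for e in(1,-1):
        for h in(.013,0.0):
            cs=[(proj('scene',head(b)+e*.019*l+k*.005*m+h*A)-[255,165])*8 for k in(1,-1)]; out.append(('L' if e>0 else 'R',h,[c.round(0).tolist() for c in cs]))
    print(b,out)
E
python3 - <<'E'
import cv2
a=cv2.imread('pics/c9.png')[180:360,240:420]; b=cv2.imread('pics/c4.png')[180:360,240:420]
import numpy as np; cv2.imwrite('pics/d9.png',np.hstack([cv2.resize(b,None,fx=2.2,fy=2.2),cv2.resize(a,None,fx=2.2,fy=2.2)]))
E
```

```text
60 [('L', 0.013, [[345.0, 210.0], [367.0, 210.0]]), ('L', 0.0, [[347.0, 245.0], [368.0, 245.0]]), ('R', 0.013, [[283.0, 217.0], [304.0, 217.0]]), ('R', 0.0, [[284.0, 252.0], [306.0, 251.0]])]
90 [('L', 0.013, [[318.0, 216.0], [345.0, 215.0]]), ('L', 0.0, [[320.0, 251.0], [347.0, 250.0]]), ('R', 0.013, [[305.0, 222.0], [331.0, 221.0]]), ('R', 0.0, [[306.0, 257.0], [333.0, 256.0]])]
95 [('L', 0.013, [[313.0, 217.0], [341.0, 216.0]]), ('L', 0.0, [[315.0, 252.0], [342.0, 251.0]]), ('R', 0.013, [[309.0, 223.0], [336.0, 222.0]]), ('R', 0.0, [[311.0, 258.0], [337.0, 256.0]])]
100 [('L', 0.013, [[309.0, 218.0], [336.0, 217.0]]), ('L', 0.0, [[310.0, 254.0], [338.0, 252.0]]), ('R', 0.013, [[314.0, 224.0], [340.0, 223.0]]), ('R', 0.0, [[315.0, 258.0], [342.0, 257.0]])]
110 [('L', 0.013, [[300.0, 221.0], [327.0, 219.0]]), ('L', 0.0, [[302.0, 256.0], [329.0, 254.0]]), ('R', 0.013, [[323.0, 225.0], [349.0, 224.0]]), ('R', 0.0, [[324.0, 260.0], [350.0, 258.0]])]
115 [('L', 0.013, [[296.0, 222.0], [322.0, 220.0]]), ('L', 0.0, [[298.0, 257.0], [324.0, 256.0]]), ('R', 0.013, [[327.0, 226.0], [353.0, 224.0]]), ('R', 0.0, [[329.0, 260.0], [354.0, 259.0]])]
120 [('L', 0.013, [[293.0, 223.0], [318.0, 221.0]]), ('L', 0.0, [[294.0, 258.0], [319.0, 257.0]]), ('R', 0.013, [[332.0, 227.0], [357.0, 225.0]]), ('R', 0.0, [[333.0, 261.0], [358.0, 260.0]])]
125 [('L', 0.013, [[289.0, 224.0], [313.0, 222.0]]), ('L', 0.0, [[291.0, 259.0], [315.0, 258.0]]), ('R', 0.013, [[336.0, 227.0], [360.0, 226.0]]), ('R', 0.0, [[338.0, 262.0], [362.0, 260.0]])]
130 [('L', 0.013, [[286.0, 225.0], [309.0, 224.0]]), ('L', 0.0, [[287.0, 261.0], [310.0, 259.0]]), ('R', 0.013, [[341.0, 228.0], [363.0, 226.0]]), ('R', 0.0, [[342.0, 262.0], [365.0, 261.0]])]
135 [('L', 0.013, [[283.0, 227.0], [304.0, 225.0]]), ('L', 0.0, [[284.0, 262.0], [306.0, 260.0]]), ('R', 0.013, [[345.0, 229.0], [367.0, 227.0]]), ('R', 0.0, [[347.0, 263.0], [368.0, 261.0]])]
```

View pics/d9.png

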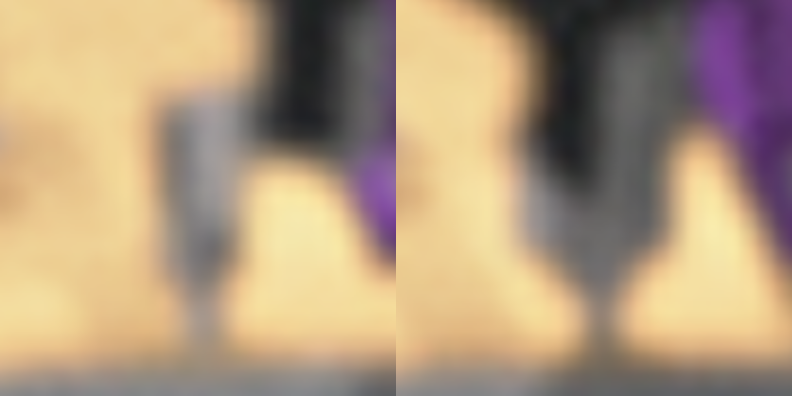

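```bash
python3 - <<'E'
import cv2,numpy as np
for n in range(3,10):
    a=cv2.imread(f'pics/c{n}.png').astype(float); d=a[:,:,2]-a[:,:,0]
    r=[]
    for y in range(262,284,3):
        p=d[y,260:400]; m=np.nonzero(p<45)[0]
        # contiguous region around col 330
        k=330-260; i=k
        while i>0 and p[i]<45:i-=1
        j=k
        while j<139 and p[j]<45:j+=1
        r.append((i+260,j+260,j-i))
    print(n,r)
E
```

```text
3 [(291, 367, 76), (291, 367, 76), (292, 366, 74), (293, 364, 71), (294, 363, 69), (297, 358, 61), (300, 354, 54), (306, 351, 45)]
4 [(314, 349, 35), (314, 348, 34), (314, 348, 34), (314, 348, 34), (315, 347, 32), (315, 347, 32), (315, 347, 32), (315, 348, 33)]
5 [(316, 348, 32), (316, 347, 31), (316, 346, 30), (316, 345, 29), (315, 345, 30), (315, 345, 30), (315, 346, 31), (315, 346, 31)]
6 [(311, 358, 47), (311, 354, 43), (311, 350, 39), (311, 349, 38), (311, 348, 37), (311, 348, 37), (311, 348, 37), (312, 347, 35)]
7 [(303, 368, 65), (303, 365, 62), (303, 362, 59), (303, 360, 57), (303, 358, 55), (303, 357, 54), (303, 356, 53), (304, 356, 52)]
8 [(297, 365, 68), (297, 365, 68), (297, 364, 67), (297, 364, 67), (297, 363, 66), (298, 363, 65), (298, 363, 65), (299, 362, 63)]
9 [(296, 364, 68), (296, 364, 68), (295, 364, 69), (295, 364, 69), (296, 364, 68), (296, 364, 68), (295, 364, 69), (296, 363, 67)]
```

By the scene crops, the head's width gives bar angles of 104°, 115°, 121.5° and 123° for commands 110, 120, 128 and 133. Rotation has stalled while force keeps rising, so it is on the block. One more 2° step adds margin inside the firm band.

Call:
apply_moves --rows '[{"linear": [-0.0001, 0.0002, 0.0001], "twist": 0.009, "gripper": 0}, {"linear": [-0.0002, 0.0004, 0.0002], "twist": 0.017, "gripper": 0}, {"linear": [-0.0004, 0.0006, 0.0002], "twist": 0.026, "gripper": 0}, {"linear": [-0.0005, 0.0008, 0.0003], "twist": 0.034, "gripper": 0}, {"linear": [-0.0005, 0.0008, 0.0003], "twist": 0.034, "gripper": 0}, {"linear": [-0.0005, 0.0008, 0.0003], "twist": 0.034, "gripper": 0}, {"linear": [-0.0005, 0.0008, 0.0003], "twist": 0.034, "gripper": 0}, {"linear": [-0.0005, 0.0008, 0.0003], "twist": 0.034, "gripper": 0}, {"linear": [-0.0005, 0.0008, 0.0003], "twist": 0.034, "gripper": 0}, {"linear": [-0.0005, 0.0008, 0.0003], "twist": 0.034, "gripper": 0}]'

```text
time_s: 28.05
tcp_pos: [0.5837, 0.1456, 0.1327]
eef_rot: [-0.0, 0.965, 0.264, 0.001]
ft_force: [4.4, 5.5, 0.4]
opening: 0.004
```

```bash
python3 - <<'E'
from h import *
P,f=prod(136,1,lead=8)
rep2(123,1,Pc=P); print(bot.get_obs()['moment'])
b=bot.capture('scene')[165:240,255:335,::-1]; a=cv2.resize(b,(640,600),interpolation=2); cv2.imwrite('pics/c10.png',a)
a=a.astype(float); d=a[:,:,2]-a[:,:,0]
for y in range(262,284,5):
    p=d[y]; i=j=330
    while p[i]<45:i-=1
    while p[j]<45:j+=1
    print((i,j,j-i),end=' ')
E
```

```text
t 28.05 tcp [0.5837 0.1456 0.1327] yaw 30.6 F [ 4.68  5.73 -0.22] Fm [5.16 7.42] |Fh| 8.21
rho 0.019 h 0.013 T -0.147; rho 0.019 h 0.003 T -0.147; rho 0.012 h 0.013 T -0.093; rho 0.012 h 0.003 T -0.093; lag [ 0.52  1.26 -0.31]
[ 0.92708607 -0.64550378 -0.00530791]
(293, 364, 71) (293, 364, 71) (294, 364, 70) (295, 365, 70) (295, 365, 70)
```

Bottomed at about 0.13–0.15 N·m. The contact point derived from the wrist moment lies ~19 mm from the axis, so the lever is right, and the bar is at ≈124°. Now release, lift, and go round to the other side (the −l end) to back off 90° to ≈34°.

```bash
python3 - <<'E'
from h import *
P0,f0=prod(136,1,lead=8); y0=f0+180; print(P0,y0)
for b in (124,110,90,70,50,34): print(b,vert(b,-1,False)[0].round(4))
plan(P0,y0,[124],-1,False,gap=.006,lead=8)
P,f=prod(124,-1,False,gap=.006,lead=8); print(P,f+180)
E
```

```text
[0.58319221 0.14436347 0.1330028 ] 30.347247819917953
124 [0.5489 0.1638 0.1266]
110 [0.5457 0.1602 0.1255]
90 [0.5426 0.154  0.125 ]
70 [0.5414 0.1472 0.1258]
50 [0.5421 0.1406 0.1279]
34 [0.5439 0.136  0.1305]
124 lin [-0.0048, -0.0421, 0.0164] tw -0.492 | world [0.5577 0.1783 0.1166] 58.5
[0.55774274 0.17826982 0.11659301] 58.532824156266855
```

Call:
apply_moves --rows '[{"linear": [0.006, 0, 0], "twist": 0, "gripper": 0}, {"linear": [0.006, 0, -0.02], "twist": 0, "gripper": 0}, {"linear": [0.006, 0, -0.045], "twist": 0, "gripper": 0}, {"linear": [0.004, -0.012, -0.045], "twist": -0.15, "gripper": 0}, {"linear": [0, -0.027, -0.045], "twist": -0.32, "gripper": 0}, {"linear": [-0.004, -0.042, -0.045], "twist": -0.49, "gripper": 0}, {"linear": [-0.004, -0.042, -0.045], "twist": -0.49, "gripper": 0}, {"linear": [-0.004, -0.042, -0.025], "twist": -0.49, "gripper": 0}, {"linear": [-0.004, -0.042, -0.01], "twist": -0.49, "gripper": 0}, {"linear": [-0.004, -0.042, -0.01], "twist": -0.49, "gripper": 0}]'

```text
time_s: 29.35
tcp_pos: [0.5569, 0.1785, 0.1392]
eef_rot: [-0.001, 0.872, 0.489, -0.002]
ft_force: [0.1, 0.1, -0.2]
opening: 0.005
```

```bash
python3 - <<'E'
from h import *
p,y,M,o=pose(); print(p,y,o['time_s'],o['ft_force'],o['moment'])
b=bot.capture('scene')[165:240,255:335,::-1]; a=cv2.resize(b,(640,600),interpolation=2); cv2.imwrite('pics/c11.png',a)
a=a.astype(float); d=a[:,:,2]-a[:,:,0]
for r in range(225,284,5):
    q=d[r]; i=j=330
    while q[i]<45:i-=1
    while q[j]<45:j+=1
    print(r,(i,j,j-i),end=' ')
print()
plan(p,y,[124,120,116,112,108,104,100,96,92,88,84,80,76,72],-1,False,lead=8)
E
```

```text
[0.55687991 0.17847791 0.13919581] 58.56484131499857 29.35 [ 0.10420768  0.0854192  -0.1611013 ] [-0.06677215 -0.05124017  0.00617679]
225 (330, 330, 0) 230 (330, 330, 0) 235 (298, 355, 57) 240 (295, 359, 64) 245 (294, 361, 67) 250 (294, 361, 67) 255 (294, 361, 67) 260 (295, 360, 65) 265 (296, 361, 65) 270 (296, 361, 65) 275 (296, 362, 66) 280 (297, 362, 65) 
124 lin [-0.0057, 0.0008, 0.0226] tw 0.001 | world [0.5546 0.1732 0.1166] 58.5
120 lin [-0.0071, -0.0003, 0.023] tw -0.074 | world [0.5529 0.1726 0.1162] 62.8
116 lin [-0.0085, -0.0014, 0.0233] tw -0.151 | world [0.5512 0.172  0.1159] 67.2
112 lin [-0.01, -0.0024, 0.0235] tw -0.23 | world [0.5496 0.1712 0.1156] 71.7
108 lin [-0.0116, -0.0034, 0.0238] tw -0.311 | world [0.5479 0.1703 0.1154] 76.4
104 lin [-0.0133, -0.0042, 0.024] tw -0.393 | world [0.5463 0.1693 0.1152] 81.1
100 lin [-0.0151, -0.005, 0.0241] tw -0.476 | world [0.5447 0.1682 0.1151] 85.9
96 lin [-0.0169, -0.0056, 0.0242] tw -0.561 | world [0.5432 0.167  0.115 ] 90.7
92 lin [-0.0189, -0.0062, 0.0242] tw -0.646 | world [0.5418 0.1656 0.115 ] 95.6
88 lin [-0.0208, -0.0066, 0.0242] tw -0.731 | world [0.5404 0.1642 0.115 ] 100.4
84 lin [-0.0228, -0.0069, 0.0241] tw -0.816 | world [0.5391 0.1626 0.1151] 105.3
80 lin [-0.0248, -0.007, 0.024] tw -0.9 | world [0.538  0.161  0.1152] 110.1
76 lin [-0.0268, -0.007, 0.0238] tw -0.984 | world [0.5369 0.1592 0.1154] 114.9
72 lin [-0.0288, -0.0069, 0.0236] tw -1.066 | world [0.536  0.1574 0.1156] 119.6
```

View pics/c11.png

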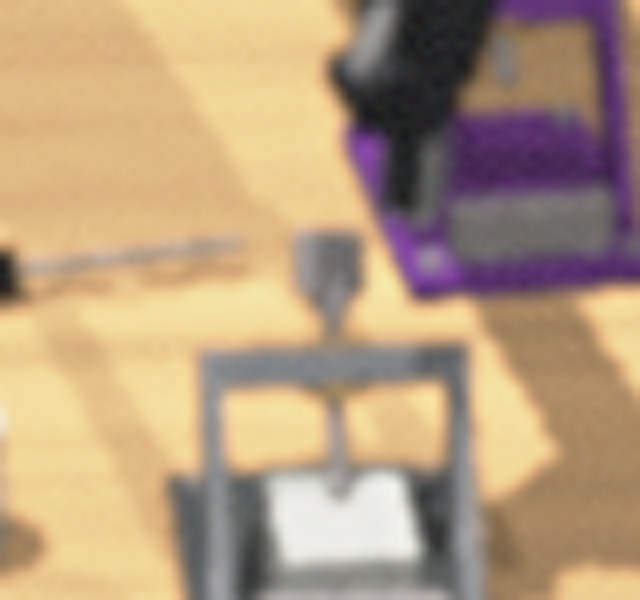

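The head is free and projects ~66 px wide in the crop, so the bar is ≈121° with the fingers clear at (430,200). Now down, touch the other end and sweep counter-clockwise.

Call:
apply_moves --rows '[{"linear": [0, 0, 0.012], "twist": 0, "gripper": 0}, {"linear": [0, 0, 0.0226], "twist": 0, "gripper": 0}, {"linear": [-0.003, 0.0004, 0.0226], "twist": 0, "gripper": 0}, {"linear": [-0.0057, 0.0008, 0.0226], "twist": 0, "gripper": 0}, {"linear": [-0.0071, -0.0003, 0.023], "twist": -0.074, "gripper": 0}, {"linear": [-0.0085, -0.0014, 0.0233], "twist": -0.151, "gripper": 0}, {"linear": [-0.01, -0.0024, 0.0235], "twist": -0.23, "gripper": 0}, {"linear": [-0.0116, -0.0034, 0.0238], "twist": -0.311, "gripper": 0}, {"linear": [-0.0133, -0.0042, 0.024], "twist": -0.393, "gripper": 0}, {"linear": [-0.0151, -0.005, 0.0241], "twist": -0.476, "gripper": 0}]'

```text
time_s: 30.65
tcp_pos: [0.5465, 0.1696, 0.1187]
eef_rot: [-0.0, 0.731, 0.683, 0.001]
ft_force: [0.3, 3.6, -0.8]
opening: 0.001
```

```bash
python3 - <<'E'
from h import *
P,f=prod(100,-1,False,lead=8); 
rep2(102,-1,False,Pc=P)
b=bot.capture('scene')[165:240,255:335,::-1]; a=cv2.resize(b,(640,600),interpolation=2); cv2.imwrite('pics/c12.png',a)
plan(P,f+180,[96,92,88,84,80,76,72,68,64,60,56,52,48,44],-1,False,lead=8)
E
```

```text
t 30.65 tcp [0.5465 0.1696 0.1187] yaw 86.1 F [ 0.54  3.86 -1.41] Fm [-0.33  4.59] |Fh| 4.23
rho 0.019 h 0.013 T 0.068; rho 0.019 h 0.003 T 0.068; rho 0.012 h 0.013 T 0.04; rho 0.012 h 0.003 T 0.04; lag [1.72 1.37 3.62]
96 lin [-0.0013, -0.0014, 0.0001] tw -0.084 | world [0.5432 0.167  0.115 ] 90.7
92 lin [-0.0028, -0.0028, 0.0001] tw -0.169 | world [0.5418 0.1656 0.115 ] 95.6
88 lin [-0.0043, -0.004, 0.0001] tw -0.255 | world [0.5404 0.1642 0.115 ] 100.4
84 lin [-0.006, -0.0052, 0.0] tw -0.34 | world [0.5391 0.1626 0.1151] 105.3
80 lin [-0.0077, -0.0062, -0.0001] tw -0.424 | world [0.538  0.161  0.1152] 110.1
76 lin [-0.0095, -0.0072, -0.0003] tw -0.507 | world [0.5369 0.1592 0.1154] 114.9
72 lin [-0.0114, -0.008, -0.0005] tw -0.59 | world [0.536  0.1574 0.1156] 119.6
68 lin [-0.0132, -0.0086, -0.0008] tw -0.67 | world [0.5352 0.1556 0.1159] 124.3
64 lin [-0.0152, -0.0092, -0.0011] tw -0.749 | world [0.5345 0.1537 0.1162] 128.8
60 lin [-0.0171, -0.0096, -0.0015] tw -0.826 | world [0.534  0.1519 0.1166] 133.2
56 lin [-0.019, -0.0098, -0.002] tw -0.901 | world [0.5336 0.15   0.1171] 137.5
52 lin [-0.0209, -0.0099, -0.0025] tw -0.974 | world [0.5333 0.1481 0.1176] 141.6
48 lin [-0.0228, -0.0099, -0.0031] tw -1.045 | world [0.5332 0.1462 0.1182] 145.7
44 lin [-0.0246, -0.0098, -0.0037] tw -1.114 | world [0.5332 0.1444 0.1188] 149.7
```

View pics/c12.png

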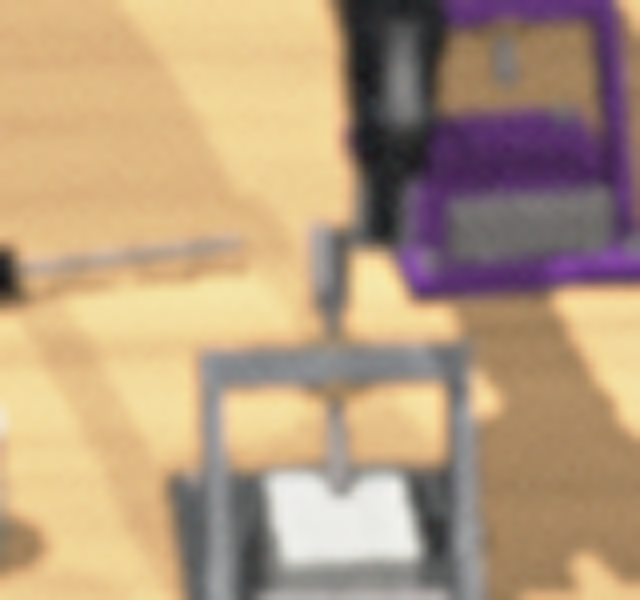

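```bash
python3 - <<'E'
from h import *
plan(np.array([.5462,.1691,.1182]),85.9,[98,94,90,86,82,78,74,70,66,62,58,54,50,46,42],-1,False,lead=8,depth=.008)
E
```

```text
98 lin [-0.0017, -0.0021, 0.0011] tw -0.041 | world [0.544  0.1676 0.1171] 88.3
94 lin [-0.0031, -0.0035, 0.0012] tw -0.126 | world [0.5425 0.1663 0.117 ] 93.1
90 lin [-0.0046, -0.0048, 0.0012] tw -0.211 | world [0.5411 0.1649 0.117 ] 98.0
86 lin [-0.0062, -0.006, 0.0012] tw -0.296 | world [0.5398 0.1634 0.117 ] 102.9
82 lin [-0.0078, -0.0071, 0.0011] tw -0.381 | world [0.5385 0.1618 0.1171] 107.7
78 lin [-0.0096, -0.0081, 0.0009] tw -0.465 | world [0.5374 0.1601 0.1173] 112.5
74 lin [-0.0114, -0.009, 0.0007] tw -0.548 | world [0.5364 0.1583 0.1175] 117.3
70 lin [-0.0133, -0.0097, 0.0004] tw -0.629 | world [0.5356 0.1565 0.1178] 122.0
66 lin [-0.0152, -0.0103, 0.0001] tw -0.709 | world [0.5348 0.1547 0.1181] 126.5
62 lin [-0.0171, -0.0108, -0.0002] tw -0.787 | world [0.5342 0.1528 0.1184] 131.0
58 lin [-0.019, -0.0111, -0.0007] tw -0.863 | world [0.5338 0.1509 0.1189] 135.3
54 lin [-0.021, -0.0113, -0.0011] tw -0.937 | world [0.5334 0.149  0.1193] 139.6
50 lin [-0.0228, -0.0114, -0.0017] tw -1.009 | world [0.5332 0.1471 0.1199] 143.7
46 lin [-0.0247, -0.0113, -0.0023] tw -1.078 | world [0.5332 0.1453 0.1205] 147.7
42 lin [-0.0265, -0.0111, -0.0029] tw -1.146 | world [0.5332 0.1435 0.1211] 151.6
```

Call:
apply_moves --rows '[{"linear": [-0.0017, -0.0021, 0.0011], "twist": -0.041, "gripper": 0}, {"linear": [-0.0031, -0.0035, 0.0012], "twist": -0.126, "gripper": 0}, {"linear": [-0.0046, -0.0048, 0.0012], "twist": -0.211, "gripper": 0}, {"linear": [-0.0062, -0.006, 0.0012], "twist": -0.296, "gripper": 0}, {"linear": [-0.0078, -0.0071, 0.0011], "twist": -0.381, "gripper": 0}, {"linear": [-0.0096, -0.0081, 0.0009], "twist": -0.465, "gripper": 0}, {"linear": [-0.0114, -0.009, 0.0007], "twist": -0.548, "gripper": 0}, {"linear": [-0.0133, -0.0097, 0.0004], "twist": -0.629, "gripper": 0}, {"linear": [-0.0152, -0.0103, 0.0001], "twist": -0.709, "gripper": 0}, {"linear": [-0.0171, -0.0108, -0.0002], "twist": -0.787, "gripper": 0}]'

```text
time_s: 31.95
tcp_pos: [0.5343, 0.153, 0.1189]
eef_rot: [-0.0, 0.414, 0.91, 0.0]
ft_force: [-1.4, 2.1, 0.7]
opening: 0.001
```

```bash
python3 - <<'E'
from h import *
P,f=prod(62,-1,False,lead=8,depth=.008); 
rep2(62,-1,False,Pc=P)
p,y,M,o=pose(); print(P,f+180,[solveb(p,y,-1,False,rho=r) for r in(.019,.017)])
plan(P,f+180,[58,54,50,48,46,44,42,40,38,36,34,32],-1,False,lead=8,depth=.008)
b=bot.capture('scene')[165:240,255:335,::-1]; a=cv2.resize(b,(640,600),interpolation=2); cv2.imwrite('pics/c13.png',a)
E
```

```text
t 31.95 tcp [0.5343 0.153  0.1189] yaw 131.1 F [-1.17  2.39  0.03] Fm [-2.62  3.38] |Fh| 3.45
rho 0.019 h 0.013 T 0.062; rho 0.019 h 0.003 T 0.062; rho 0.012 h 0.013 T 0.039; rho 0.012 h 0.003 T 0.039; lag [0.07 0.23 0.47]
[0.53423057 0.15279835 0.11844129] 130.98596415152446 [[62.5], [63.6]]
58 lin [-0.0011, -0.0016, -0.0004] tw -0.076 | world [0.5338 0.1509 0.1189] 135.3
54 lin [-0.0023, -0.0031, -0.0009] tw -0.15 | world [0.5334 0.149  0.1193] 139.6
50 lin [-0.0036, -0.0045, -0.0014] tw -0.222 | world [0.5332 0.1471 0.1199] 143.7
48 lin [-0.0043, -0.0051, -0.0017] tw -0.257 | world [0.5332 0.1462 0.1202] 145.7
46 lin [-0.005, -0.0057, -0.002] tw -0.292 | world [0.5332 0.1453 0.1205] 147.7
44 lin [-0.0057, -0.0063, -0.0023] tw -0.326 | world [0.5332 0.1444 0.1208] 149.7
42 lin [-0.0064, -0.0069, -0.0026] tw -0.36 | world [0.5332 0.1435 0.1211] 151.6
40 lin [-0.0071, -0.0074, -0.003] tw -0.393 | world [0.5333 0.1426 0.1214] 153.5
38 lin [-0.0078, -0.0079, -0.0033] tw -0.426 | world [0.5334 0.1417 0.1218] 155.4
36 lin [-0.0086, -0.0084, -0.0037] tw -0.458 | world [0.5335 0.1408 0.1221] 157.2
34 lin [-0.0093, -0.0088, -0.004] tw -0.49 | world [0.5337 0.14   0.1225] 159.1
32 lin [-0.0101, -0.0092, -0.0044] tw -0.522 | world [0.5338 0.1391 0.1228] 160.9
```

View pics/c13.png

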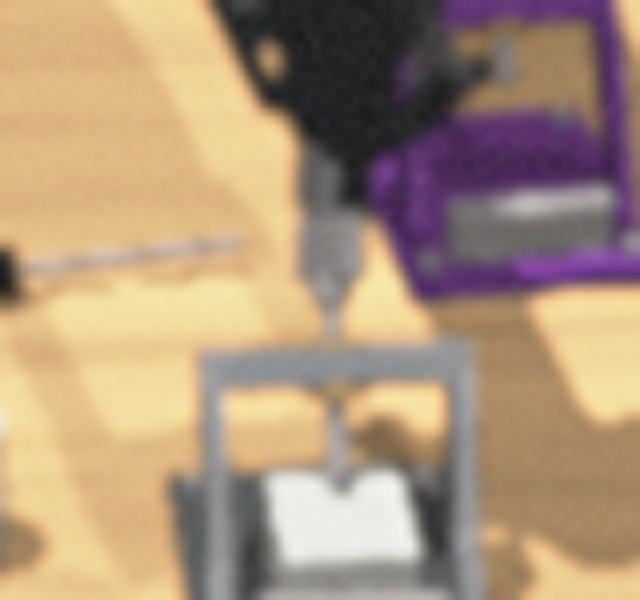

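```bash
python3 - <<'E'
import cv2,numpy as np
for n in (3,4,11,12,13):
    a=cv2.imread(f'pics/c{n}.png').astype(float); d=a[:,:,2]-a[:,:,0]; out=[]
    for y in range(230,275,5):
        p=d[y]; i=j=330
        while p[i]<45 and i>200:i-=1
        while p[j]<45 and j<450:j+=1
        out.append((i,j,j-i))
    print(n,out)
g=cv2.imread('pics/c13.png'); cv2.imwrite('pics/d13.png',cv2.resize(g[150:330,230:430],None,fx=3,fy=3,interpolation=2))
E
```

```text
3 [(292, 450, 158), (291, 371, 80), (290, 367, 77), (290, 366, 76), (290, 366, 76), (290, 367, 77), (291, 367, 76), (291, 367, 76), (292, 365, 73)]
4 [(316, 450, 134), (314, 450, 136), (313, 450, 137), (313, 450, 137), (313, 450, 137), (314, 353, 39), (314, 349, 35), (314, 348, 34), (314, 348, 34)]
11 [(330, 330, 0), (298, 355, 57), (295, 359, 64), (294, 361, 67), (294, 361, 67), (294, 361, 67), (295, 360, 65), (296, 361, 65), (296, 361, 65)]
12 [(313, 450, 137), (311, 450, 139), (310, 450, 140), (310, 450, 140), (311, 354, 43), (311, 348, 37), (312, 347, 35), (312, 347, 35), (312, 347, 35)]
13 [(300, 363, 63), (299, 361, 62), (299, 361, 62), (299, 361, 62), (299, 361, 62), (299, 362, 63), (299, 362, 63), (299, 362, 63), (299, 361, 62)]
```

View pics/d13.png

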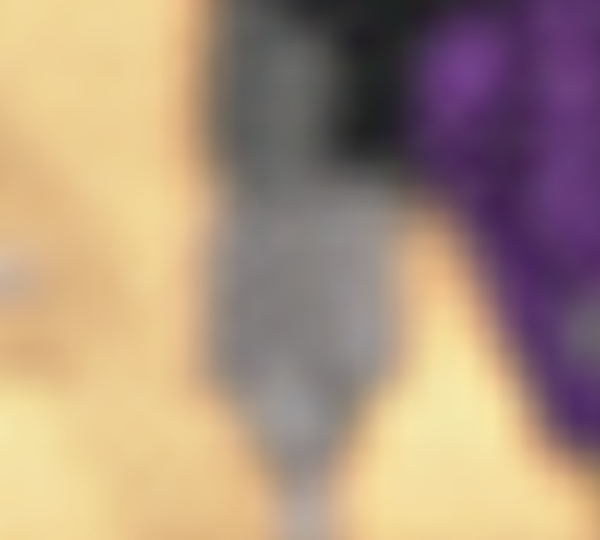

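The scene width gives ≈75° now, against about 124° at the bottom, so roughly 50° backed off. I'll sweep further, still short of the target, then check.

Call:
apply_moves --rows '[{"linear": [-0.0011, -0.0016, -0.0004], "twist": -0.076, "gripper": 0}, {"linear": [-0.0023, -0.0031, -0.0009], "twist": -0.15, "gripper": 0}, {"linear": [-0.0036, -0.0045, -0.0014], "twist": -0.222, "gripper": 0}, {"linear": [-0.005, -0.0057, -0.002], "twist": -0.292, "gripper": 0}, {"linear": [-0.0064, -0.0069, -0.0026], "twist": -0.36, "gripper": 0}, {"linear": [-0.0071, -0.0074, -0.003], "twist": -0.393, "gripper": 0}, {"linear": [-0.0071, -0.0074, -0.003], "twist": -0.393, "gripper": 0}, {"linear": [-0.0071, -0.0074, -0.003], "twist": -0.393, "gripper": 0}, {"linear": [-0.0071, -0.0074, -0.003], "twist": -0.393, "gripper": 0}, {"linear": [-0.0071, -0.0074, -0.003], "twist": -0.393, "gripper": 0}]'

```text
time_s: 33.25
tcp_pos: [0.5334, 0.1426, 0.1215]
eef_rot: [-0.0, 0.229, 0.973, -0.0]
ft_force: [-4.8, 2.5, 4.0]
opening: -0.002
```

```bash
python3 - <<'E'
from h import *
P,f=prod(40,-1,False,lead=8,depth=.008); 
rep2(45,-1,False,Pc=P); print(P,f+180)
p,y,M,o=pose(); print([solveb(p,y,-1,False,rho=r) for r in(.019,.017)])
b=bot.capture('scene')[165:240,255:335,::-1]; a=cv2.resize(b,(640,600),interpolation=2); cv2.imwrite('pics/c14.png',a)
a=a.astype(float); d=a[:,:,2]-a[:,:,0]
for r in range(230,275,5):
    q=d[r]; i=j=330
    while q[i]<45 and i>200:i-=1
    while q[j]<45 and j<450:j+=1
    print((i,j,j-i),end=' ')
t=bot.capture('top')[155:209,200:262,::-1]; cv2.imwrite('pics/t14.png',cv2.resize(t,(620,540),interpolation=2))
E
```

```text
t 33.25 tcp [0.5334 0.1426 0.1215] yaw 153.5 F [-4.52  2.79  3.36] Fm [-6.11  2.85] |Fh| 6.01
rho 0.019 h 0.013 T 0.072; rho 0.019 h 0.003 T 0.072; rho 0.012 h 0.013 T 0.046; rho 0.012 h 0.003 T 0.046; lag [0.08 0.02 0.06]
[0.53328327 0.142568   0.12140957] 153.49574067896177
[[39.7], [40.9]]
(284, 450, 166) (286, 450, 164) (286, 450, 164) (286, 450, 164) (287, 450, 163) (287, 376, 89) (287, 374, 87) (288, 372, 84) (290, 368, 78)
```

View pics/c14.png

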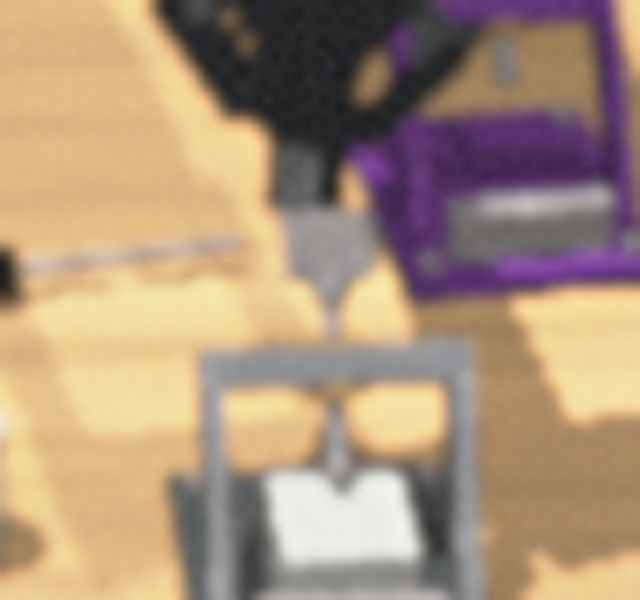

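```bash
python3 - <<'E'
from h import *
P,f=prod(40,-1,False,lead=8,depth=.008)
plan(P,f+180,[38,36,34,32,30,28,26],-1,False,lead=8,depth=.008)
E
```

```text
38 lin [-0.0005, -0.0007, -0.0003] tw -0.033 | world [0.5334 0.1417 0.1218] 155.4
36 lin [-0.001, -0.0015, -0.0007] tw -0.065 | world [0.5335 0.1408 0.1221] 157.2
34 lin [-0.0015, -0.0022, -0.0011] tw -0.097 | world [0.5337 0.14   0.1225] 159.1
32 lin [-0.002, -0.0028, -0.0014] tw -0.129 | world [0.5338 0.1391 0.1228] 160.9
30 lin [-0.0026, -0.0035, -0.0018] tw -0.16 | world [0.5341 0.1383 0.1232] 162.7
28 lin [-0.0032, -0.0041, -0.0022] tw -0.191 | world [0.5343 0.1375 0.1236] 164.5
26 lin [-0.0037, -0.0047, -0.0026] tw -0.222 | world [0.5345 0.1367 0.124 ] 166.2
```

View pics/t14.png

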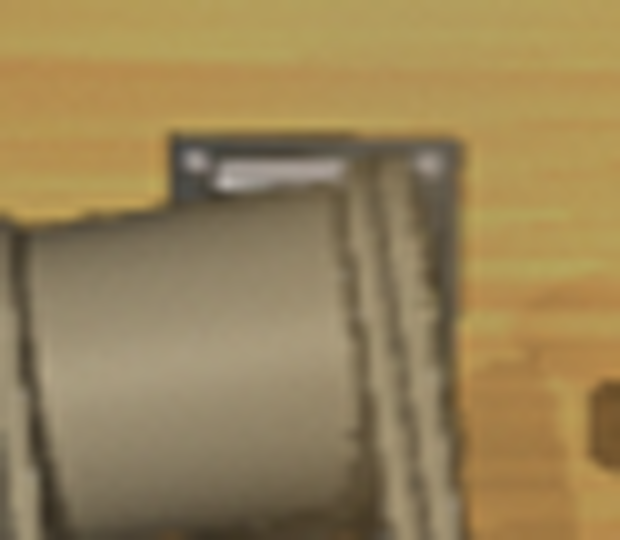

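Call:
apply_moves --rows '[{"linear": [-0.0005, -0.0007, -0.0003], "twist": -0.033, "gripper": 0}, {"linear": [-0.001, -0.0015, -0.0007], "twist": -0.065, "gripper": 0}, {"linear": [-0.0015, -0.0022, -0.0011], "twist": -0.097, "gripper": 0}, {"linear": [-0.002, -0.0028, -0.0014], "twist": -0.129, "gripper": 0}, {"linear": [-0.002, -0.0028, -0.0014], "twist": -0.129, "gripper": 0}, {"linear": [-0.002, -0.0028, -0.0014], "twist": -0.129, "gripper": 0}, {"linear": [0.015, -0.0028, -0.0014], "twist": -0.129, "gripper": 0}, {"linear": [0.035, -0.0028, -0.04], "twist": -0.129, "gripper": 0}, {"linear": [0.075, 0.02, -0.08], "twist": -0.129, "gripper": 0}, {"linear": [0.1, 0.06, -0.11], "twist": -0.129, "gripper": 0}]'

```text
time_s: 34.6
tcp_pos: [0.4698, 0.2414, 0.2336]
eef_rot: [0.001, 0.167, 0.986, 0.0]
ft_force: [0.7, 0.2, 0.0]
opening: -0.002
```

```bash
cat > look.py <<'E'
import sys; from h import *
n=sys.argv[1]
p,y,M,o=pose(); print(p,y,o['time_s'],o['ft_force'])
b=bot.capture('scene')[165:240,255:335,::-1]; a=cv2.resize(b,(640,600),interpolation=2); cv2.imwrite(f'pics/s{n}.png',b)
A2=a.astype(float); d=A2[:,:,2]-A2[:,:,0]
for r in range(215,275,5):
    q=d[r]; i=j=330
    while q[i]<45 and i>200:i-=1
    while q[j]<45 and j<450:j+=1
    print((i,j,j-i),end=' ')
t=bot.capture('top')[:,:,::-1].copy(); cv2.imwrite(f'pics/topraw{n}.png',t)
print(); print(cv2.cvtColor(t,6)[190:202,220:238])
c=np.zeros((600,800,3),np.uint8); c[:400,:400]=cv2.resize(t[165:209,210:254],(400,400),interpolation=2); c[:375,400:]=cv2.resize(b,(400,375),interpolation=2); cv2.imwrite(f'pics/v{n}.png',c)
E
python3 look.py 15
```

```text
[0.46980207 0.2413795  0.23355175] 160.8291463805161 34.6 [0.7155025  0.20912907 0.03312756]
(291, 450, 159) (285, 450, 165) (284, 450, 166) (284, 450, 166) (283, 450, 167) (284, 450, 166) (284, 377, 93) (284, 375, 91) (284, 374, 90) (284, 373, 89) (285, 372, 87) (286, 368, 82) 
[[ 99  99  98  93  89  94 102 102  86  92 101 112 109 103 105 104 105 105]
 [ 97  98  90  72  77  92  90  86  88  91  94  99 105 105 102 104 104 105]
 [ 63  63  60  61  80  94  90  93 100 107  93  77  80  79  82  84  88  92]
 [ 50  54  54  72 113 121  98  94  92  97  91  75  70  70  68  71  70  78]
 [ 53  53  54  80 116 127 131 116  98  96  95  94  90  77  70  71  73  76]
 [ 60  59  59  63  80 108 125 127 127 111  98  99  98  92  86  91  92  91]
 [ 60  62  62  60  67  82  92 113 123 128 127 112  97  89  87  92  92  94]
 [ 60  59  60  62  64  65  72  82  94 115 126 131 121  90  82  86  87  93]
 [ 58  61  61  62  63  64  71  84  82  85 102 121 114  86  82  83  85  89]
 [ 59  59  61  61  63  73  84  88  85  84  85  83  83  82  85  85  87  93]
 [ 95  61  62  60  63  72  85  86  86  87  88  85  83  82  82  84  88  93]
 [ 95  80  74  63  71  83  85  86  85  85  88  90  90  88  82  84  89  92]]
```

View pics/v15.png

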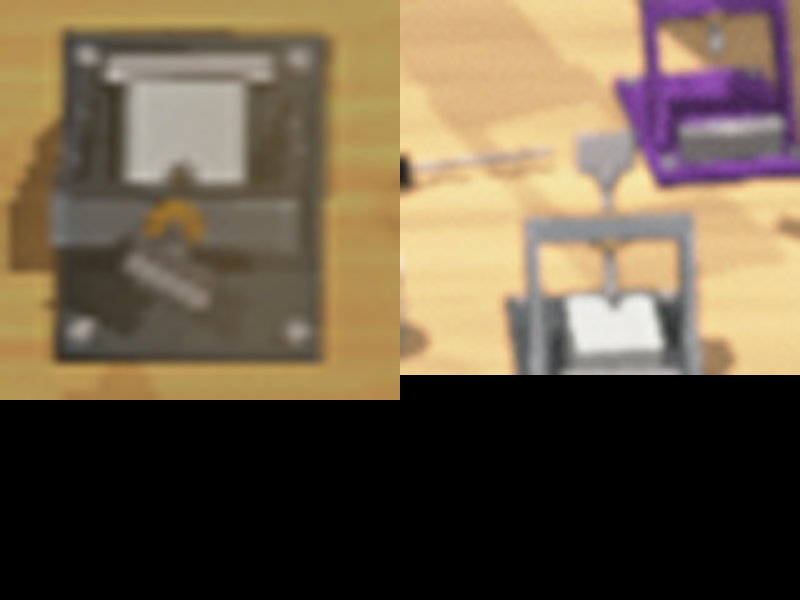

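Clear top view: the wing's bright strip now runs from about (224,193) to (232,198). I'll convert the strip direction to bar angle by casting rays onto the tilted top-face plane, for the initial picture as well as this one.

```bash
cat > ang.py <<'E'
from h import *
def ang(img,b0,thr=103,off=0.0,box=(192,199,222,234)):
    g=cv2.cvtColor(img,6).astype(float); r0,r1,c0,c1=box
    w=np.clip(g[r0:r1+1,c0:c1+1]-thr,0,30); yy,xx=np.mgrid[r0:r1+1,c0:c1+1]
    w[(yy<193)]=0
    O=head(b0)+.013*A; pts=[];ws=[]
    for y,x,v in zip(yy.ravel(),xx.ravel(),w.ravel()):
        if v<=0: continue
        o,d=ray('top',(x,y)); s=((O-o)@A)/(d@A); q=o+s*d-O; pts.append([q@Y,q@XP]); ws.append(v)
    pts=np.array(pts);ws=np.array(ws); mu=np.average(pts,axis=0,weights=ws); d=pts-mu; C=(d*ws[:,None]).T@d/ws.sum(); ev,V=np.linalg.eigh(C); v=V[:,1]*np.sign(V[0,1])
    return np.degrees(np.arctan2(v[1],v[0])).round(1),(ev**.5*1e3).round(1),(mu*1e3).round(1)
if __name__=='__main__':
    import sys
    for n,b0 in(('top0_raw',21),)+tuple((f'topraw{k}',40) for k in sys.argv[1:]):
        im=cv2.imread(f'pics/{n}.png')
        for thr in(100,105,110): print(n,thr,ang(im,b0,thr))
E
python3 ang.py 15
```

```text
top0_raw 100 (np.float64(19.6), array([2.6, 9.7]), array([-1. ,  0.8]))
top0_raw 105 (np.float64(20.7), array([2.1, 9.6]), array([-0.5,  0.8]))
top0_raw 110 (np.float64(21.1), array([2. , 9.5]), array([-0.5,  0.9]))
topraw15 100 (np.float64(32.6), array([2.2, 9.9]), array([-0.5,  0.3]))
topraw15 105 (np.float64(32.8), array([2.1, 9.8]), array([-0.6,  0.3]))
topraw15 110 (np.float64(33.2), array([1.9, 9.6]), array([-0.7,  0.3]))
```

```bash
python3 - <<'E'
from h import *
raw0=cv2.imread('pics/scene0_raw.png')[165:240,255:335]
s15=cv2.imread('pics/s15.png'); c11=cv2.imread('pics/c11.png')
ims={'init':cv2.resize(raw0,(640,600),interpolation=2),'c11':c11,'s15':cv2.resize(s15,(640,600),interpolation=2)}
def cross(im,c):
    p=im[:,c,2].astype(float)-im[:,c,0]; bg=p[195:205].mean(); hd=p[243:250].mean(); t=(bg+hd)/2
    for r in range(200,260):
        if p[r]<t: return r-1+(p[r-1]-t)/(p[r-1]-p[r])
for k,im in ims.items(): print(k,[round(cross(im,c),1) for c in(316,322,328,334,340)])
def model(b,dC=0):
    l,m=lm(b); out=[]
    C=head(b)-A*dC
    cs=[(proj('scene',C+e*.018*l+k*.005*m+.013*A)-[255,165]+.5)*8-.5 for e,k in((1,1),(1,-1),(-1,-1),(-1,1))]
    cs=np.array(cs); res=[]
    for c in(316,322,328,334,340):
        rr=[]
        for i in range(4):
            a,b2=cs[i],cs[(i+1)%4]
            if (a[0]-c)*(b2[0]-c)<0: rr.append(a[1]+(c-a[0])/(b2[0]-a[0])*(b2[1]-a[1]))
        res.append(round(min(rr),1) if rr else None)
    return res
for b in(21,33,115,120,125,130): print(b,model(b))
E
```

```text
init [np.float64(211.6), np.float64(211.3), np.float64(211.2), np.float64(211.0), np.float64(211.1)]
c11 [np.float64(231.8), np.float64(231.9), np.float64(232.2), np.float64(231.9), np.float64(231.7)]
s15 [np.float64(212.2), np.float64(212.2), np.float64(212.2), np.float64(212.0), np.float64(211.8)]
21 [np.float64(209.7), np.float64(209.3), np.float64(209.0), np.float64(208.6), np.float64(208.3)]
33 [np.float64(211.9), np.float64(211.5), np.float64(211.1), np.float64(210.6), np.float64(210.2)]
115 [np.float64(224.5), np.float64(224.1), np.float64(224.0), np.float64(224.9), np.float64(225.7)]
120 [np.float64(225.4), np.float64(225.0), np.float64(225.5), np.float64(226.1), np.float64(226.6)]
125 [np.float64(226.2), np.float64(226.3), np.float64(226.7), np.float64(227.2), np.float64(227.6)]
130 [np.float64(227.3), np.float64(227.6), np.float64(227.9), np.float64(228.2), np.float64(228.5)]
```

```bash
python3 - <<'E'
from h import *
def load(n): return cv2.imread(f'pics/c{n}.png')
def cross(im,c,ch):
    p=im[:,c].astype(float); p=p[:,2]-p[:,0] if ch=='rb' else p.mean(1)
    bg=p[196:204].mean(); hd=p[243:250].mean(); t=(bg+hd)/2
    for r in range(200,260):
        if (p[r]-t)*(bg-t)<0: return round(r-1+(p[r-1]-t)/(p[r-1]-p[r]),1)
raw0=cv2.resize(cv2.imread('pics/scene0_raw.png')[165:240,255:335],(640,600),interpolation=2); s15=cv2.resize(cv2.imread('pics/s15.png'),(640,600),interpolation=2)
for n,im in [('init',raw0),('s15',s15)]+[(k,load(k)) for k in (3,4,5,6,7,11,12)]:
    print(n,[(cross(im,c,'rb'),cross(im,c,'g')) for c in(318,324,330,336)])
def mrow(b):
    l,m=lm(b); cs=np.array([(proj('scene',head(b)+e*.018*l+k*.005*m+.013*A)-[255,165]+.5)*8-.5 for e,k in((1,1),(1,-1),(-1,-1),(-1,1))]); return cs[:,1].min().round(1),cs[:,1].mean().round(1),cs[:,1].max().round(1)
for b in (21,33,58,64,88,93,98,105,117,125,135): print(b,mrow(b))
# neck/stem/bush row: where taper meets stem
def width(im,r):
    d=im[r].astype(float); d=d[:,2]-d[:,0]; i=j=330
    while d[i]<45 and i>250:i-=1
    while d[j]<45 and j<420:j+=1
    return j-i
for n,im in [('init',raw0),('s15',s15)]+[(k,load(k)) for k in (3,4,5,6,11,12,13,14)]: print(n,[width(im,r) for r in range(264,340,6)])
E
```

```text
init [(np.float64(211.4), np.float64(213.6)), (np.float64(211.2), np.float64(213.4)), (np.float64(211.2), np.float64(214.5)), (np.float64(210.9), np.float64(215.1))]
s15 [(np.float64(212.1), np.float64(217.9)), (np.float64(212.2), np.float64(215.4)), (np.float64(212.0), np.float64(218.0)), (np.float64(212.0), np.float64(217.1))]
3 [(np.float64(218.3), np.float64(218.9)), (np.float64(218.0), np.float64(218.3)), (np.float64(217.3), np.float64(217.7)), (np.float64(216.5), np.float64(217.7))]
4 [(np.float64(225.9), np.float64(226.0)), (np.float64(224.4), np.float64(225.2)), (np.float64(222.2), np.float64(222.5)), (np.float64(221.0), np.float64(219.3))]
5 [(np.float64(223.8), np.float64(224.8)), (np.float64(222.6), np.float64(225.2)), (np.float64(221.7), np.float64(222.9)), (np.float64(221.7), np.float64(221.4))]
6 [(np.float64(225.1), np.float64(225.0)), (np.float64(223.0), np.float64(223.1)), (np.float64(222.2), np.float64(219.7)), (np.float64(220.3), np.float64(218.3))]
7 [(np.float64(227.1), np.float64(225.9)), (np.float64(227.4), np.float64(222.4)), (np.float64(227.6), np.float64(217
[... 898 characters left out ...]
227.0), np.float64(229.7))
125 (np.float64(226.1), np.float64(228.4), np.float64(230.7))
135 (np.float64(228.4), np.float64(230.2), np.float64(232.0))
init [93, 78, 54, 39, 31, 22, 17, 15, 13, 13, 13, 12, 0]
s15 [87, 82, 64, 42, 33, 24, 18, 15, 13, 13, 13, 12, 0]
3 [76, 73, 64, 48, 37, 29, 23, 18, 15, 15, 16, 15, 12]
4 [34, 34, 32, 33, 33, 31, 29, 22, 16, 14, 13, 14, 10]
5 [31, 29, 30, 31, 32, 31, 30, 25, 17, 12, 11, 10, 7]
6 [44, 38, 37, 36, 34, 32, 30, 24, 18, 13, 10, 9, 0]
11 [66, 65, 66, 65, 59, 48, 37, 32, 25, 19, 16, 13, 7]
12 [35, 35, 35, 34, 33, 33, 31, 26, 20, 16, 14, 13, 8]
13 [63, 62, 56, 46, 38, 31, 26, 19, 16, 14, 15, 13, 8]
14 [85, 78, 61, 42, 33, 25, 18, 15, 12, 12, 13, 11, 0]
```

The top view puts the bar at 33° now. For the bottom, treating the bar ends as rounded makes the scene widths, contact geometry and screw travel agree on about 127–135°. So I've backed off ~95–102°, slightly more than a quarter. I'll trim ~8° clockwise, far from the bottom, using the first end again.

```bash
python3 - <<'E'
from h import *
p,y,M,o=pose(); print(p,y,o['qd'].round(3))
P,f=prod(33,1,gap=.008); print('pre',P,f+180)
print(rel(p,y,P+[0,0,.05],f+180),rel(p,y,P,f+180))
E
```

```text
[0.47134719 0.2451961  0.23625919] 161.11461354167835 [-0.058  0.021  0.07  -0.036 -0.035 -0.07 ]
pre [0.54833374 0.18178051 0.13252463] 131.98725924311685
(array([-0.0934, -0.0351,  0.0537]), np.float64(0.508)) (array([-0.0934, -0.0351,  0.1037]), np.float64(0.508))
```

Call:
apply_moves --rows '[{"linear": [-0.025, -0.008, 0.01], "twist": 0.13, "gripper": 0}, {"linear": [-0.05, -0.016, 0.025], "twist": 0.26, "gripper": 0}, {"linear": [-0.075, -0.024, 0.04], "twist": 0.39, "gripper": 0}, {"linear": [-0.0927, -0.0304, 0.05], "twist": 0.505, "gripper": 0}, {"linear": [-0.0927, -0.0304, 0.065], "twist": 0.505, "gripper": 0}, {"linear": [-0.0927, -0.0304, 0.085], "twist": 0.505, "gripper": 0}, {"linear": [-0.0927, -0.0304, 0.099], "twist": 0.505, "gripper": 0}, {"linear": [-0.0927, -0.0304, 0.099], "twist": 0.505, "gripper": 0}, {"linear": [-0.0927, -0.0304, 0.099], "twist": 0.505, "gripper": 0}, {"linear": [-0.0927, -0.0304, 0.099], "twist": 0.505, "gripper": 0}]'

```text
time_s: 35.95
tcp_pos: [0.549, 0.182, 0.1334]
eef_rot: [0.001, 0.407, 0.914, 0.001]
ft_force: [-0.6, -0.4, 0.9]
opening: -0.001
```

```bash
python3 - <<'E'
from h import *
p,y,M,o=pose(); print(p,y,o['time_s'],o['qd'].round(3),o['ft_force'],[solveb(p,y)])
plan(p,y,[30,32,34,36,38,40,42,43,44,46],1)
E
```

```text
[0.5489694  0.18204728 0.13343714] 132.01947124073126 35.95 [-0.002 -0.001  0.001 -0.001 -0.001 -0.   ] [-0.58334626 -0.3807783   0.90422457] [[]]
30 lin [-0.0069, -0.0017, 0.0013] tw -0.047 | world [0.5524 0.1758 0.1321] 134.7
32 lin [-0.0075, -0.001, 0.001] tw -0.015 | world [0.5533 0.1758 0.1324] 132.9
34 lin [-0.0081, -0.0003, 0.0008] tw 0.016 | world [0.5541 0.1758 0.1327] 131.1
36 lin [-0.0087, 0.0003, 0.0005] tw 0.049 | world [0.555  0.1758 0.1329] 129.2
38 lin [-0.0093, 0.0009, 0.0003] tw 0.081 | world [0.5559 0.1758 0.1332] 127.4
40 lin [-0.0099, 0.0015, 0.0] tw 0.114 | world [0.5567 0.1757 0.1334] 125.5
42 lin [-0.0106, 0.0021, -0.0002] tw 0.147 | world [0.5576 0.1756 0.1337] 123.6
43 lin [-0.0109, 0.0024, -0.0003] tw 0.164 | world [0.5581 0.1756 0.1338] 122.6
44 lin [-0.0113, 0.0027, -0.0005] tw 0.181 | world [0.5585 0.1755 0.1339] 121.7
46 lin [-0.012, 0.0033, -0.0007] tw 0.215 | world [0.5594 0.1754 0.1341] 119.7
```

Call:
apply_moves --rows '[{"linear": [-0.0069, -0.0012, 0.0012], "twist": -0.015, "gripper": 0}, {"linear": [-0.0081, -0.0003, 0.0008], "twist": 0.016, "gripper": 0}, {"linear": [-0.0093, 0.0009, 0.0003], "twist": 0.081, "gripper": 0}, {"linear": [-0.0106, 0.0021, -0.0002], "twist": 0.147, "gripper": 0}, {"linear": [-0.0113, 0.0027, -0.0005], "twist": 0.181, "gripper": 0}, {"linear": [-0.0113, 0.0027, -0.0005], "twist": 0.181, "gripper": 0}, {"linear": [0.008, 0.0027, -0.0005], "twist": 0.181, "gripper": 0}, {"linear": [0.02, 0.0027, -0.03], "twist": 0.181, "gripper": 0}, {"linear": [0.045, -0.01, -0.07], "twist": 0.181, "gripper": 0}, {"linear": [0.08, -0.03, -0.1], "twist": 0.181, "gripper": 0}]'

```text
time_s: 37.2
tcp_pos: [0.4717, 0.2221, 0.234]
eef_rot: [0.0, 0.488, 0.873, 0.001]
ft_force: [-0.5, 0.2, 0.4]
opening: -0.0
```

```bash
python3 look.py 16; python3 ang.py 15 16
```

```text
[0.47170752 0.2221014  0.23404133] 121.6413618719954 37.2 [-0.53338575  0.18958131  0.38654665]
(314, 450, 136) (291, 450, 159) (288, 450, 162) (286, 450, 164) (286, 450, 164) (286, 450, 164) (286, 376, 90) (287, 375, 88) (287, 374, 87) (288, 373, 85) (288, 372, 84) (290, 368, 78) 
[[ 97  98  97  88  75  82  92  94  90  98 102 112 109 103 104 103 105 105]
 [ 96  89  74  69  74  87  87  88  95 103  92  94 104 102 102 104 104 105]
 [ 64  61  56  59  81  99  92  88  93 102  94  76  78  80  81  82  88  91]
 [ 52  53  54  69 104 125 119  95  92  94  87  70  68  67  69  69  70  76]
 [ 52  53  53  60  85 119 125 122 104  94  91  94  89  69  69  70  70  77]
 [ 58  59  60  60  67  91 111 122 121 109  93  94  91  85  85  90  90  92]
 [ 60  62  60  60  68  82  91 101 117 126 117  97  91  84  86  91  92  94]
 [ 61  59  60  61  63  71  83  84  97 120 127 123 101  80  83  87  92  93]
 [ 56  58  62  61  62  64  73  83  84  94 116 126 115  84  83  85  86  93]
 [ 59  58  60  62  62  70  84  85  84  82  89  95  86  81  83  84  86  93]
 [ 95  61  60  60  62  72  84  85  86  84  87  86  81  83  82  81  87  91]
 [ 96  78  75  62  69  80  85  84  86  86  87  89  87  82  80  83  86  92]]
top0_raw 100 (np.float64(19.6), array([2.6, 9.7]), array([-1. ,  0.8]))
top0_raw 105 (np.float64(20.7), array([2.1, 9.6]), array([-0.5,  0.8]))
top0_raw 110 (np.float64(21.1), array([2. , 9.5]), array([-0.5,  0.9]))
topraw15 100 (np.float64(32.6), array([2.2, 9.9]), array([-0.5,  0.3]))
topraw15 105 (np.float64(32.8), array([2.1, 9.8]), array([-0.6,  0.3]))
topraw15 110 (np.float64(33.2), array([1.9, 9.6]), array([-0.7,  0.3]))
topraw16 100 (np.float64(41.4), array([2. , 9.8]), array([-1. ,  0.2]))
topraw16 105 (np.float64(41.8), array([1.9, 9.7]), array([-1.1,  0.1]))
topraw16 110 (np.float64(42.2), array([1.7, 9.8]), array([-1.1,  0.1]))
```

View pics/v16.png

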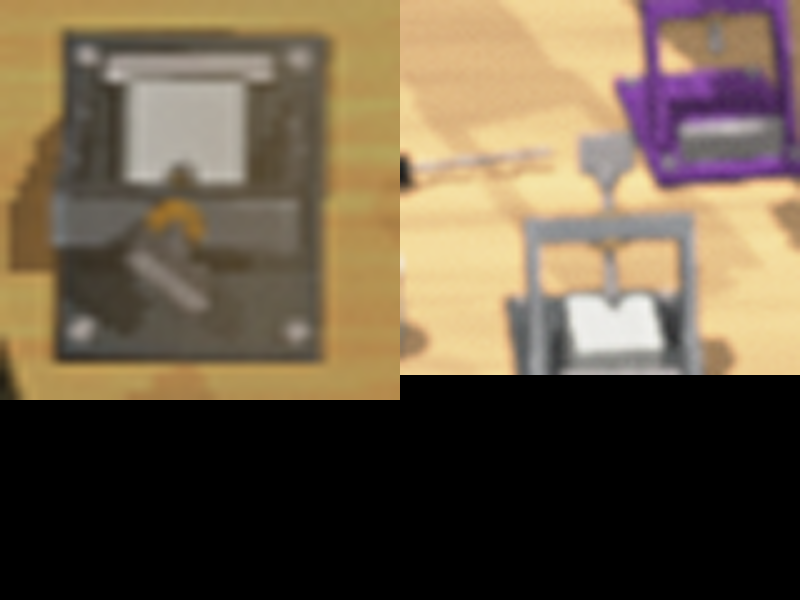

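Trimmed: the bar is at ~42° by the top view, about 90° (88–96°) back from the bottom. Last, I'll check that the block and bystanders are unmoved, with the arm holding clear.

Call:
apply_moves --rows '[{"linear": [0.03, 0, -0.03], "twist": 0, "gripper": 0}, {"linear": [0.05, 0, -0.05], "twist": 0, "gripper": 0}, {"linear": [0.05, 0, -0.05], "twist": 0, "gripper": 0}, {"linear": [0.05, 0, -0.05], "twist": 0, "gripper": 0}, {"linear": [0.05, 0, -0.05], "twist": 0, "gripper": 0}, {"linear": [0.05, 0, -0.05], "twist": 0, "gripper": 0}, {"linear": [0.05, 0, -0.05], "twist": 0, "gripper": 0}, {"linear": [0.05, 0, -0.05], "twist": 0, "gripper": 0}, {"linear": [0.05, 0, -0.05], "twist": 0, "gripper": 0}, {"linear": [0.05, 0, -0.05], "twist": 0, "gripper": 0}]'

```text
time_s: 38.55
tcp_pos: [0.4463, 0.2637, 0.2824]
eef_rot: [0.0, 0.488, 0.873, 0.0]
ft_force: [1.1, 0.5, -1.3]
opening: 0.003
```

```bash
python3 - <<'E'
from h import *
p,y,M,o=pose(); print(p,o['time_s'],o['ft_force'],o['qd'].round(3))
t=bot.capture('top')[:,:,::-1].copy(); s=bot.capture('scene')[:,:,::-1].copy(); cv2.imwrite('pics/topraw17.png',t)
def blk(img):
    g=cv2.cvtColor(img,6); m=(g>140).astype(np.uint8); q=m[174:186,222:240]; y,x=np.nonzero(q); return x.mean().round(2)+222,y.mean().round(2)+174,len(x)
print(blk(cv2.imread('pics/top0_raw.png')),blk(t))
s0=cv2.imread('pics/scene0_raw.png'); d=cv2.absdiff(s,s0).max(2)
c=np.hstack([cv2.resize(s,(400,300)),cv2.merge([cv2.resize(d,(400,300))]*3)]); c2=np.hstack([cv2.resize(t,(400,300)),cv2.merge([cv2.resize(cv2.absdiff(t,cv2.imread('pics/top0_raw.png')).max(2),(400,300))]*3)]); cv2.imwrite('pics/fin.png',np.vstack([c,c2]))
E
python3 ang.py 17
```

```text
[0.44634074 0.2637246  0.28244865] 38.55 [ 1.11881804  0.47258135 -1.26425996] [-0.    -0.001  0.     0.002 -0.     0.001]
(np.float64(230.02), np.float64(178.8), 137) (np.float64(230.02), np.float64(178.8), 137)
top0_raw 100 (np.float64(19.6), array([2.6, 9.7]), array([-1. ,  0.8]))
top0_raw 105 (np.float64(20.7), array([2.1, 9.6]), array([-0.5,  0.8]))
top0_raw 110 (np.float64(21.1), array([2. , 9.5]), array([-0.5,  0.9]))
topraw17 100 (np.float64(41.4), array([2.1, 9.7]), array([-1.1,  0.1]))
topraw17 105 (np.float64(41.9), array([1.9, 9.7]), array([-1.3, -0.1]))
topraw17 110 (np.float64(42.1), array([1.8, 9.8]), array([-1.4, -0.2]))
```

View pics/fin.png

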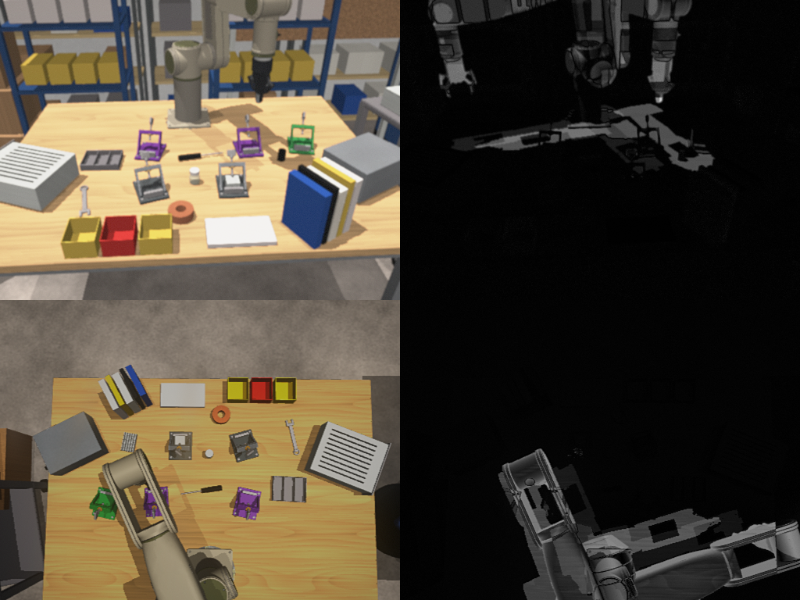

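Only the arm, its shadow and the wing changed. The block's centroid is identical (230.02, 178.80), the bystanders and spare are unmoved, and the arm is at rest and clear. Handing in.

```bash
python3 -c "
from station import bot
print(bot.finish_job())"
```

```text
the job is handed in; nothing more can be done
None
```

The loaded clamp's thumbscrew is bottomed firmly on the block, backed off about a quarter turn and released. I handed the job in at about 38.7 s. The clamp is the grey one with the white block, at about (0.607, 0.149) m.

- **Tightening:** I pushed one end of the wing clockwise with the closed fingertips. The moment stayed near 0.03 N·m, then rose to about 0.13–0.15 N·m with the head almost stopped. That is inside the firm band and well below forcing.
- **Backing off:** I pushed the other end counter-clockwise. The first pass went slightly too far, about 95–102°, so I trimmed it about 9° clockwise, well away from the bottom, and moved the arm clear.
- **Last checks:** The top view puts the bar at 42°. The block's centroid in the top view is unchanged, the picture differences show no movement of the spare clamp or the other things, and the arm is at rest, touching nothing.
- **Checks that disagreed:** The angle at which the screw bottomed is the weak point. Head width in the scene view taken as a square-ended bar gave about 124°, while contact geometry and a rounded-end bar gave about 130–138°. The head's travel along its axis suggested up to about 140°. I used the second reading, which makes the back-off about 88–96°. The other readings would put it anywhere from about 80° to 100°.

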